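# Fit the carousel retaining ring

## Task

Take the ring pliers from their rack, spread the retaining ring waiting on the blue nest, slide it down over the sample changer's spindle until you feel it rest gently on the hub shoulder, and let it close into the groove. Then hang the pliers back in their rack, without disturbing the bottle, the beaker or the screwdriver.

Things in the scene. Friction and masses are not known exactly. Their poses are not given: they have to be found in the camera images.
- sampler: Sample changer, fixed: white base box 220 x 200 x 40 mm. On it sits a dark carousel disc (diameter 180 mm, top 50 to 74 mm above the bench) with a hub and an upright steel spindle in its centre. Origin: on the bench under the spindle's axis, z up.
- axis (a point): Fixed point on the spindle's axis, 67 mm above the bench: the LOWEST possible height of the hub shoulder (flat top of the hub, diameter 50 mm). Disc, hub, groove and spindle really stand an unknown 0 to 24 mm higher than this, so find the shoulder by feel. It is rigid: touch down at 15 mm/s or slower and press with about 5 N; more than 15 N is too much.
- groove (a point): Fixed point on the axis, 3 mm above point axis: lowest possible middle of the groove (0 to 24 mm higher in truth). Above the shoulder: groove, diameter 25 mm, 0 to 6 mm; land, diameter 30 mm, 6 to 26 mm; conical lead-in, 26 to 30 mm, narrowing to diameter 23 mm at the top.
- nest: Blue plastic block 90 x 80 mm, 24 mm high, fixed, with a white locating stud (diameter 18 mm, 3 mm high). Origin: on the bench under the stud and the ring's starting centre, 6 mm from the block's middle; x as the ring's.
- ring: Steel retaining ring lying flat: two rigid half arcs, hinged opposite the gap, sprung shut, 20 g. Closed: inner diameter 26.6, outer 36 mm; 4 mm thick. Origin: centre of the closed ring, underside; x from centre to gap, z up. These axes belong to the +y half, which turns about the hinge by half the joint value as the ring spreads. It may be fitted at any angle about the spindle.
- hinge (a point): The ring's hinge, at (-15.7, 0) mm in the ring's frame, mid-thickness. The fully spread ring passes the 30 mm land with about 1 mm to spare all round when the spindle's axis lies 18 mm from the hinge towards the gap, midway between the halves; seated in the groove it lies 15.7 mm from it.
- ear (a point): Top of the brass ear on the +y half, at (24, 7, 7) mm in the ring's frame; its twin is at (24, -7, 7). Ears are 13 x 12 mm, 7 mm high, each with a slot 8 mm (y) by 9 mm (x) for a plier pin. As the ring closes in the groove the ears move about 5 mm away from the spindle; the slots have some play, but let the pliers follow.
- ring_arm (a joint): Opening angle between the ring's halves (rad): 0 closed (also when seated in the groove), about 0.45 to 0.5 fully spread by the pliers, above 0.2 if it wrongly clamps on the land. The spring needs about 3 N at each ear.
- pliers: Ring pliers, 192 mm tall, 170 g, upright in the rack, jaws down. Origin: midway between the flat jaw ends, which press on the ears; z up; jaws move along y; 10 mm thick in x; alike turned half round. A pin 3 x 3 mm, 6 mm long juts below each jaw end, 7 mm either side of the origin at rest; unspread jaws are 25 mm wide. Pivot at z = 75; steel cross bar 44 mm wide, underside at z = 66 mm.
- grip (a point): Between the red handles, 165 mm above the pliers' origin: squeeze here along y. Handles: 16 mm wide in x, z = 126 to 192 mm; flat, parallel and 60 mm over the outside at rest. Squeezed to about 32 mm (built-in stop) the pins stand 19 mm either side. A spring reopens them: 6 N at rest, 13 N with the ring spread. At 57 mm they are held without spreading; wider than 60 mm they drop.
- rack: Grey upright rack for the pliers, fixed: base 100 x 100 mm, a well with walls up to 85 mm, opening 15 mm (x) by 32 mm (y). The unspread jaws go down into it and the cross bar rests on its top; the pliers' origin is then 19 mm above the bench. Origin: on the bench under the well's centre; x, y as for the pliers in it.
- bottle: Pale plastic bottle with a white cap, diameter 60 mm, 130 mm tall, standing; leave alone. Origin under its centre.
- beaker: Glass beaker, diameter 60 mm, 65 mm tall; leave alone. Origin under its centre.
- screwdriver: Screwdriver lying on the bench, 130 mm long; leave alone. Origin under its middle, blade along +x.

How it is judged:
On the way, in this order (a step that is already met when the one before it is completed fails the run):
1. the ring is spread by the pliers and lifted clear of the nest (value of joint ring_arm above 0.3 rad and height (world z) of ring above 0.045 m and contact force between pliers and ring above 0.5 N), for 0.2 s.
2. the ring has closed in the spindle groove (value of joint ring_arm below 0.1 rad and horizontal distance between ring and axis below 0.0035 m and z of ring in the frame of axis between -0.002 and 0.0275 m), for 0.2 s.
At the end, for the whole second after the job is handed in: Ring closed (below 0.1 rad) in the groove: centre within 3.5 mm of the axis, underside -2 to 27.5 mm above site axis, tilt under 0.15 rad. Pliers hanging in the rack: within 10 mm of its centre, origin below 24 mm, tilt under 0.2 rad. Both at rest (all of step 2 and angle between ring's own z axis and vertical below 0.15 rad and horizontal distance between pliers and rack below 0.01 m and height (world z) of pliers below 0.024 m and angle between pliers's own z axis and vertical below 0.2 rad and linear speed of each of pliers, ring below 0.02 m/s); the robot touches nothing.
It fails at once if the ring is pressed on the sample changer with more than 18 N (contact force between ring and sampler above 18 N).
It fails at once if the pliers are pressed on the sample changer with more than 18 N (contact force between pliers and sampler above 18 N).
It fails at once if a bystander is moved by more than 20 mm (distance of any of bottle, beaker, screwdriver from where it was at the start of the episode above 0.02 m).
It also fails if it takes over 72 s, if anything falls off the work surface, if the arm or the gripper's body presses on something with over 40 N, if the wrist force passes 120 N, or if a joint passes its speed limit or range.

## Robot

A 7-joint arm with a two-finger parallel gripper is mounted at the origin on the work surface. World frame = base frame: x ahead of the robot, y to its left, z up, the work surface at z = 0. Lengths are in m, angles in rad, forces in N, time in s.
With the tool pointing down it reaches from about 0.4 to 0.85 m from the base axis. Payload 10.4 kg.
Tool frame: the origin (TCP) lies at the very end of the fingers, on their centre line; the grasp point (between the pads) lies 19 mm behind it; z points along the fingers, y is the direction in which the jaws open and shut (so a half turn about z gives the same grasp; the last joint's range is limited). The gripper opens to 85 mm and grips with 20 to 120 N. Pads are 22 mm wide; open, the fingers measure 114 mm over their backs; the gripper's body (76 mm by 85 mm) begins 54 mm behind the grasp point. The pads swing forward as they close: fully open they stand 13 mm farther back than shut.
Start: joints at [-1.156, 0.332, -0.065, 1.46, 0.022, 1.35, -0.088], TCP at [0.265, 0.566, 0.231] pointing down, gripper open.
Joint ranges: [-2.6, 2.6], [-0.5, 2.12], [-1.47, 1.34], [0.16, 2.42], [-1.27, 4.41], [0.06, 2.06], [-2.6, 2.6]. Speed limits (rad/s): [2.22, 2.22, 2.79, 2.79, 3.14, 3.14, 3.14].

## Interface

Orientations are given as a 3x3 rotation matrix whose columns are the frame's x, y, z axes.
In Python, from plant import bot, eyes gives the robot as it stands. The module is installed in compiled form; this text tells all that it offers.
- The arm moves only by the tool carry_out, never from a script. Its argument "deltas" is a list of rows, each a list of 2 entries, a list of its own where there are three numbers: the shift along the tool's x, y, z in m, then the turn, a rotation vector about the tool's x, y, z in rad. In form: [[[dx, dy, dz], [ax, ay, az]], ...]. A call has 1 to 8 rows; each row shifts and turns the pose as measured when the row begins, along the tool's axes as they then stand; what a row does not reach is not made up. A row lasts 1/8 s, in which the tool goes at most 62.5 mm and 10.7 degrees, less where a joint would pass 70% of its speed; a pose out of reach is approached as far as the arm can. A call with a gripper value outside its range is refused whole. "fingers" is the closure, from 0 (fully open) to 1 (shut), set as the call begins (left out, the last holds). The fingers move at their own pace and stop on an object; the grip force is fixed at half the most. Time passes only in rows, so rows that do not move let the fingers close. It gives the time, the measured TCP pose, the force and the opening at its end, in the units of the state.
- bot.sense(): the state, without advancing time (a new reading comes with each control period).
- eyes.read_camera(name): name is "side" or "top" or "wrist"; returns the picture (384x512x3 uint8, red, green, blue); there is no depth.
- eyes.get_calibration(name): a dict with "vfov" (degrees; the focal length in pixels is half the picture's height over the tangent of half this angle, whatever the lens; pixels are square), "cx", "cy" (the principal point, pixels), "extrinsics" (4x4, takes a point from world to camera coordinates). Camera axes: x right, y down, z forward; pixel columns grow to the right and rows downward; lengths in m; the calibration is good to about 2 mm. A picture is of the moment at which its call begins: read the wrist's pose just before it. get_calibration takes no time and is no camera call; for the wrist camera it gives the pose at the moment of the call.
- bot.close_job(): hands the job in, once; it reports no verdict.
The state is a dict: "t": time; "joints": joint angles; "qvel": joint speeds; "joint_torque": joint torques, N m; "tool_pos": TCP position; "tool_rot": TCP orientation; "force": force on the tool from outside, world axes, zero at the start; "wrist_torque": the same for the moment, N m; "finger_gap": finger opening in m.
Only numpy, scipy, OpenCV 4.12 (cv2) and the standard library are available. Lean on these libraries where they do the work, as an engineer would, in place of code of your own. Each camera call takes 0.05 s, during which the arm holds its last target.

## Working session

There is one attempt and no reset: what is moved stays moved. The work goes in short steps, Python scripts to look and compute and a tool call to move; the robot and the scene stay as the last step left them, time stands still between calls to the robot, and variables do not carry over. Pictures are saved under pics/ and viewed, and the job is handed in when it is done.

Besides the shell and the picture viewer there is one more tool, called after "Call:" as name(argument=value, ...) on one line, values as JSON. carry_out: Moves the arm, as the interface text tells. Its arguments: {"type":"object","properties":{"deltas":{"type":"array"},"fingers":{"type":"number"}},"required":["deltas"]}

```bash
mkdir -p pics
cat > h.py <<'E'
import numpy as np, cv2
from plant import bot, eyes
def snap(n,fn):
    c=eyes.get_calibration(n); im=eyes.read_camera(n); cv2.imwrite('pics/'+fn,im[:,:,::-1]); np.savez('pics/'+fn+'.npz',im=im,E=c['extrinsics'],v=c['vfov'],cx=c['cx'],cy=c['cy']); return im,c
def ray(c,u,v):
    f=192/np.tan(np.radians(c['vfov'])/2); E=np.array(c['extrinsics']); R=E[:3,:3]; t=E[:3,3]
    d=R.T@np.array([(u-c['cx'])/f,(v-c['cy'])/f,1]); return -R.T@t,d
def plane(c,u,v,z):
    o,d=ray(c,u,v); return (o+d*(z-o[2])/d[2]).round(4)
def proj(c,p):
    f=192/np.tan(np.radians(c['vfov'])/2); E=np.array(c['extrinsics']); q=E[:3,:3]@np.array(p)+E[:3,3]; return np.array([c['cx']+f*q[0]/q[2],c['cy']+f*q[1]/q[2]]).round(1)
def load(fn):
    d=np.load('pics/'+fn+'.npz'); return d['im'],dict(extrinsics=d['E'],vfov=float(d['v']),cx=float(d['cx']),cy=float(d['cy']))
E
python3 - <<'E'
from h import *
np.set_printoptions(precision=4,suppress=True)
for n in ['top','side','wrist']:
    im,c=snap(n,n+'0.png'); print(n,c['vfov'],c['cx'],c['cy'],np.array(c['extrinsics']))
print(bot.sense())
E
```

```text
top 47.54895070114971 252.35377178333704 192.5289182773866 [[-0.0241 -0.9997  0.0047 -0.0145]
 [-0.9852  0.023  -0.1697  0.5913]
 [ 0.1695 -0.0087 -0.9855  0.9337]
 [ 0.      0.      0.      1.    ]]
side 56.27932766523145 256.5489115215273 183.0302412439781 [[-0.8064 -0.5912  0.0158  0.4392]
 [-0.2906  0.3727 -0.8813  0.3176]
 [ 0.5151 -0.7152 -0.4723  0.4761]
 [ 0.      0.      0.      1.    ]]
wrist 61.706290948217344 255.23513322800895 199.1337845460521 [[ 0.4243  0.9055 -0.0019 -0.625 ]
 [ 0.8582 -0.4015  0.3198 -0.0402]
 [ 0.2888 -0.1373 -0.9475  0.3812]
 [ 0.      0.      0.      1.    ]]
{'t': 0.15, 'joints': array([-1.1556,  0.3327, -0.0647,  1.4607,  0.0216,  1.3499, -0.0885]), 'qvel': array([-0.0005, -0.0017,  0.0012, -0.0015, -0.0013, -0.0017,  0.0017]), 'joint_torque': array([  0.0004, -62.5824,   0.049 , -39.1853,   0.0164,   0.0075,
         0.0001]), 'tool_pos': array([0.2648, 0.5658, 0.2307]), 'tool_rot': array([[-0.9057,  0.4239, -0.0004],
       [ 0.4239,  0.9057, -0.001 ],
       [-0.0001, -0.0011, -1.    ]]), 'force': array([-0.1682,  0.5097, -0.0592]), 'wrist_torque': array([-0.015 , -0.0397,  0.0007]), 'finger_gap': 0.08528376712016912}
```

View pics/top0.png

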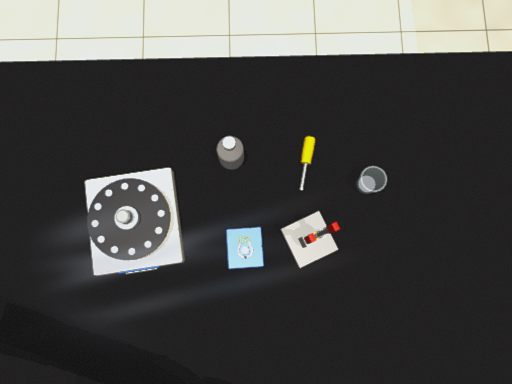

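View pics/side0.png

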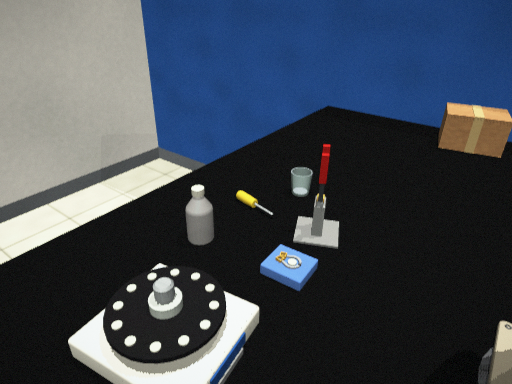

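View pics/wrist0.png

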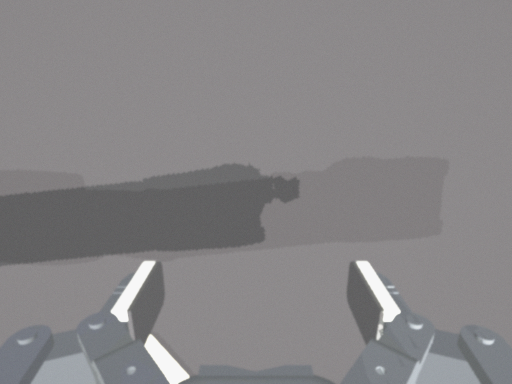

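Run:
```python
from h import *
im,c=load('top0.png')
a=cv2.resize(im[195:285,215:350],None,fx=5.9,fy=5.9,interpolation=cv2.INTER_CUBIC)
cv2.imwrite('pics/c1.png',a[:,:,::-1])
s,cs=load('side0.png')
a=cv2.resize(s[135:300,250:350],None,fx=3.6,fy=3.6,interpolation=cv2.INTER_CUBIC)
b=cv2.resize(s[255:384,70:265],None,fx=4,fy=4,interpolation=cv2.INTER_CUBIC)
cv2.imwrite('pics/c2.png',a[:,:,::-1]);cv2.imwrite('pics/c3.png',b[:,:,::-1])
print('spindle top~',plane(c,123,213,.11),'disc',plane(c,130,219,.085),'ring',plane(c,245,248,.026),'rack base',plane(c,310,239,.01),'red',plane(c,312,238,.211),plane(c,335,227,.211))
print('bottle',plane(c,229,143,.13),'beaker',plane(c,373,180,.065),'sd',plane(c,306,163,.01))
for n,cc in (('t',c),('s',cs)):
    o,_=ray(cc,0,0); print(n,o)
hsv=cv2.cvtColor(im,cv2.COLOR_RGB2HSV)
def comp(m):
    k,l,st,ce=cv2.connectedComponentsWithStats(m.astype('uint8'))
    return [(st[i][:5].tolist(),ce[i].round(1).tolist()) for i in range(1,k) if st[i][4]>8]
H,S,V=cv2.split(hsv)
print('red',comp(((H<8)|(H>172))&(S>150)&(V>60)))
print('blue',comp((H>95)&(H<120)&(S>100)&(V>120)))
print('brass',comp((H>12)&(H<35)&(S>90)&(V>60)))
```

```text
spindle top~ [0.5432 0.2446 0.11  ] disc [0.5332 0.2365 0.085 ] ring [ 0.4679 -0.0091  0.026 ] rack base [ 0.4856 -0.1595  0.01  ] red [ 0.4751 -0.1356  0.211 ] [ 0.4945 -0.1793  0.211 ]
bottle [0.6845 0.0189 0.13  ] beaker [ 0.6104 -0.2992  0.065 ] sd [ 0.6661 -0.1584  0.01  ]
t [ 0.42387085 -0.01996567  1.02056186]
s [0.20117628 0.4817905  0.49782023]
red [([327, 221, 14, 12, 109], [333.3, 227.0]), ([305, 233, 11, 10, 65], [310.2, 238.0])]
blue [([253, 227, 8, 4, 11], [257.5, 227.5]), ([238, 228, 13, 1, 13], [244.0, 228.0]), ([226, 234, 2, 12, 19], [226.6, 238.9]), ([261, 234, 1, 13, 13], [261.0, 240.0]), ([262, 248, 1, 10, 10], [262.0, 252.5]), ([227, 251, 2, 10, 14], [227.4, 255.8]), ([119, 266, 40, 8, 56], [138.5, 269.3]), ([237, 267, 12, 1, 12], [242.5, 267.0]), ([251, 266, 11, 1, 11], [256.0, 266.0])]
brass [([300, 135, 16, 30, 334], [307.7, 149.4]), ([313, 232, 5, 3, 9], [314.9, 232.7])]
```

View pics/c1.png

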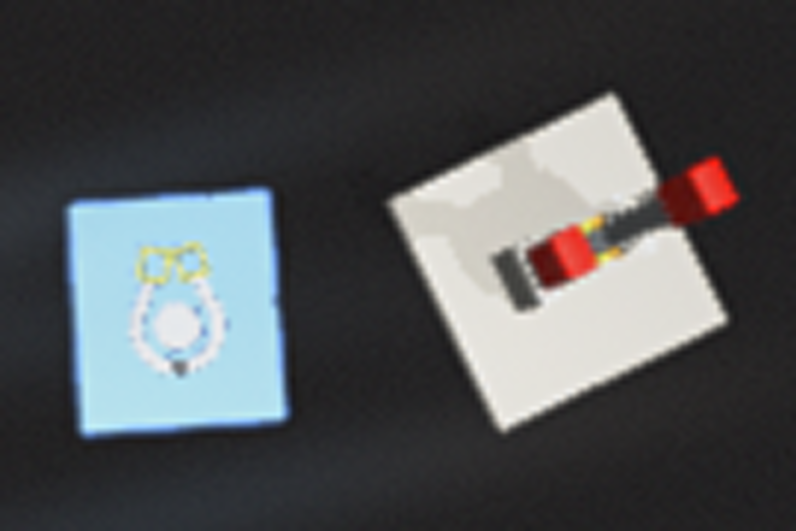

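View pics/c2.png

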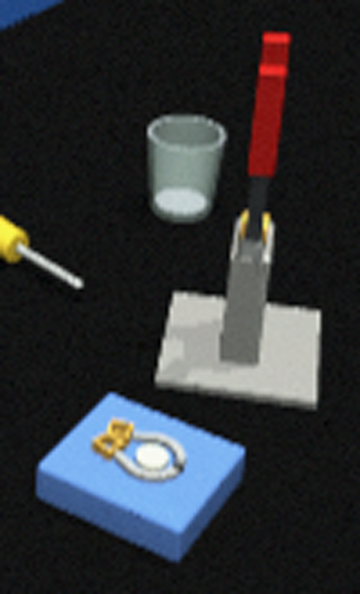

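View pics/c3.png

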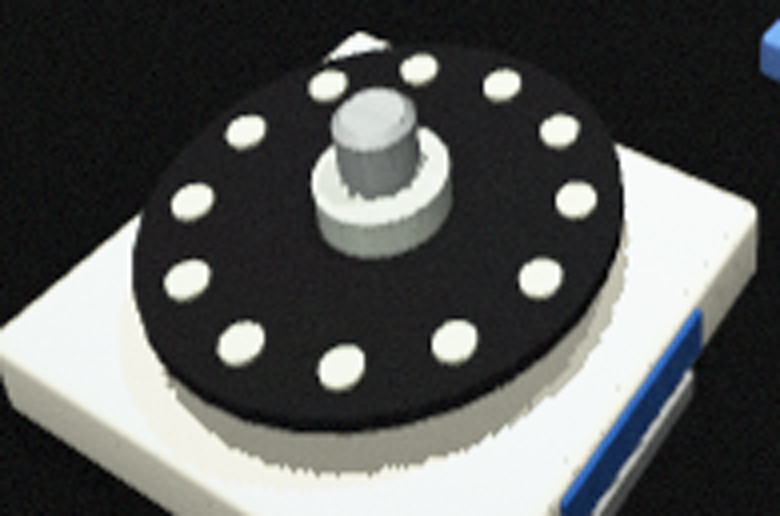

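Run:
```python
from h import *
im,c=load('wrist0.png'); s=bot.sense(); R=s['tool_rot']; o,d=ray(c,255,199)
print('cam in tool',R.T@(o-s['tool_pos']),'axis',R.T@d)
E=np.array(c['extrinsics'])[:3,:3]; print((R.T@E.T).round(4))
_,t=load('top0.png')
q=lambda x,y:(x/5.9+215,y/5.9+195)
for n,x,y,z in [('c',388,203,.01),('c',613,93,.01),('c',728,322,.01),('c',503,432,.01),('h1',576,248,.211),('h2',716,185,.211),('hinge',180,368,.028),('stud',177,326,.027),('e1',154,266,.031),('e2',192,262,.031),
 ('n',68,203,.024),('n',270,190,.024),('n',288,420,.024),('n',80,434,.024)]:
    print(n,plane(t,*q(x,y),z))
```

```text
cam in tool [ 0.08354635  0.00091024 -0.14211782] axis [-0.31931375 -0.00162261  0.94764804]
[[-4.000e-04 -9.475e-01 -3.197e-01]
 [ 1.000e+00 -1.000e-04 -9.000e-04]
 [ 8.000e-04 -3.197e-01  9.475e-01]]
c [ 0.5094 -0.0927  0.01  ]
c [ 0.5509 -0.1834  0.01  ]
c [ 0.4598 -0.2238  0.01  ]
c [ 0.4197 -0.1341  0.01  ]
h1 [ 0.4769 -0.1368  0.211 ]
h2 [ 0.4956 -0.1819  0.211 ]
hinge [ 0.4468 -0.0098  0.028 ]
stud [ 0.4628 -0.009   0.027 ]
e1 [ 0.4856 -0.0007  0.031 ]
e2 [ 0.4868 -0.0153  0.031 ]
n [0.5112 0.0323 0.024 ]
n [ 0.5143 -0.0461  0.024 ]
n [ 0.4262 -0.0506  0.024 ]
n [0.4229 0.029  0.024 ]
```

Call:
carry_out(deltas=[[[-0.049, -0.022, -0.001], [0, 0, 0]], [[-0.049, -0.022, -0.001], [0, 0, 0]], [[-0.049, -0.022, -0.001], [0, 0, 0]], [[-0.049, -0.022, -0.001], [0, 0, 0]], [[-0.049, -0.022, -0.001], [0, 0, 0]], [[-0.049, -0.022, -0.001], [0, 0, 0]], [[-0.049, -0.022, -0.001], [0, 0, 0]], [[-0.049, -0.022, -0.001], [0, 0, 0]]])

```text
t: 1.15
tool_pos: [0.5498, 0.2344, 0.2363]
tool_rot: [[-0.91, 0.415, -0.004], [0.415, 0.91, -0.002], [0.003, -0.004, -1.0]]
force: [0.1, 1.1, 0.1]
finger_gap: 0.0853
```

```bash
cat >> h.py <<'E'
np.set_printoptions(precision=4,suppress=True)
def st():
    s=bot.sense(); R=s['tool_rot']; print('t',round(s['t'],2),'p',s['tool_pos'],'yang',np.degrees(np.arctan2(R[1,1],R[0,1])).round(2),'z',R[:,2],'F',s['force'].round(2),'gap',round(s['finger_gap'],4),'v',np.abs(s['qvel']).max().round(3)); return s
E
python3 - <<'E'
from h import *
s=st(); im,c=snap('wrist','w1.png')
E
```

```text
t 1.15 p [0.5498 0.2344 0.2363] yang 65.48 z [-0.004 -0.002 -1.   ] F [0.08 1.14 0.09] gap 0.0853 v 0.815
```

View pics/w1.png

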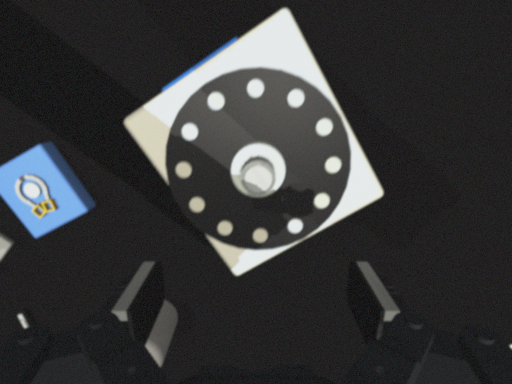

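```bash
cat > disc.py <<'E'
from h import *
def dots(im,ctr,rmax,amin,amax):
    g=im.min(axis=2); m=(g>95).astype('uint8')
    k,l,s,ce=cv2.connectedComponentsWithStats(m)
    return np.array([ce[i] for i in range(1,k) if amin<s[i][4]<amax and np.hypot(*(ce[i]-ctr))<rmax])
def circ(p):
    A=np.c_[2*p[:,:2],np.ones(len(p))]; b=(p[:,:2]**2).sum(1); x=np.linalg.lstsq(A,b,rcond=None)[0]; return x[:2],np.sqrt(x[2]+x[0]**2+x[1]**2)
if __name__=='__main__':
    iw,cw=load('w1.png'); it,ct=load('top0.png'); isd,cs=load('side0.png')
    D=[(cw,dots(iw,(258,160),100,60,500)),(ct,dots(it,(130,219),42,8,60)),(cs,dots(isd,(165,312),62,15,90))]
    for c,d in D: print(len(d), d.round(0).tolist())
    for z in (.05,.055,.06,.065,.07,.075):
        out=[]
        for c,d in D:
            p=np.array([plane(c,u,v,z) for u,v in d]); ce,r=circ(p); out.append((ce.round(4).tolist(),round(r,4)))
        print(z,out)
E
python3 disc.py
```

```text
12 [[255.0, 88.0], [296.0, 98.0], [215.0, 101.0], [324.0, 127.0], [189.0, 131.0], [333.0, 165.0], [183.0, 169.0], [321.0, 200.0], [197.0, 204.0], [295.0, 226.0], [225.0, 228.0], [260.0, 235.0]]
6 [[124.0, 186.0], [141.0, 188.0], [108.0, 193.0], [154.0, 198.0], [97.0, 206.0], [100.0, 239.0]]
8 [[159.0, 266.0], [174.0, 272.0], [151.0, 276.0], [195.0, 276.0], [209.0, 287.0], [131.0, 287.0], [118.0, 305.0], [213.0, 304.0]]
0.05 [([0.543, 0.2404], np.float64(0.0781)), ([0.5396, 0.2514], np.float64(0.074)), ([0.5666, 0.2214], np.float64(0.0744))]
0.055 [([0.5419, 0.2408], np.float64(0.0769)), ([0.539, 0.2501], np.float64(0.0736)), ([0.5625, 0.2243], np.float64(0.0736))]
0.06 [([0.5409, 0.2413], np.float64(0.0757)), ([0.5384, 0.2486], np.float64(0.0733)), ([0.5584, 0.2273], np.float64(0.0728))]
0.065 [([0.5399, 0.2417], np.float64(0.0745)), ([0.5378, 0.2472], np.float64(0.0729)), ([0.5543, 0.2302], np.float64(0.0719))]
0.07 [([0.5388, 0.2422], np.float64(0.0733)), ([0.5372, 0.2458], np.float64(0.0725)), ([0.5503, 0.2331], np.float64(0.0711))]
0.075 [([0.5378, 0.2426], np.float64(0.0722)), ([0.5366, 0.2444], np.float64(0.0721)), ([0.5462, 0.236], np.float64(0.0703))]
```

```bash
cat >> h.py <<'E'
from scipy.spatial.transform import Rotation as Ro
def plan(p,yang,n,extra=()):
    """rows to reach world pos p with tool vertical, tool y at angle yang"""
    s=bot.sense(); R=s['tool_rot']; a=np.radians(yang); y=np.array([np.cos(a),np.sin(a),0]); z=np.array([0,0,-1.]); x=np.cross(y,z)
    T=np.c_[x,y,z]; w=Ro.from_matrix(R.T@T).as_rotvec(); dp=(np.array(p)-s['tool_pos'])/n
    rows=[]
    for i in range(n):
        Ri=R@Ro.from_rotvec(w*i/n).as_matrix(); rows.append([(Ri.T@dp).round(4).tolist(),(w/n).round(4).tolist()])
    import json; print(json.dumps(rows)); print('per row mm',np.linalg.norm(dp)*1e3,'deg',np.degrees(np.linalg.norm(w))/n)
E
python3 - <<'E'
from h import *
st();plan([.46,-.03,.17],95,6)
E
```

```text
t 1.2 p [0.5545 0.2262 0.2363] yang 64.96 z [-0.0016 -0.0059 -1.    ] F [ 0.81 -8.1  -0.12] gap 0.0855 v 0.147
[[[-0.0038, -0.0453, 0.0113], [-0.001, -0.0001, -0.0874]], [[0.0002, -0.0455, 0.0113], [-0.001, -0.0001, -0.0874]], [[0.0042, -0.0453, 0.0112], [-0.001, -0.0001, -0.0874]], [[0.0081, -0.0448, 0.0112], [-0.001, -0.0001, -0.0874]], [[0.012, -0.0439, 0.0111], [-0.001, -0.0001, -0.0874]], [[0.0158, -0.0427, 0.0111], [-0.001, -0.0001, -0.0874]]]
per row mm 46.83419716595464 deg 5.006455200212624
```

Call:
carry_out(deltas=[[[-0.004, -0.045, 0.011], [0, 0, -0.087]], [[0, -0.0455, 0.011], [0, 0, -0.087]], [[0.004, -0.045, 0.011], [0, 0, -0.087]], [[0.008, -0.045, 0.011], [0, 0, -0.087]], [[0.012, -0.044, 0.011], [0, 0, -0.087]], [[0.016, -0.043, 0.011], [0, 0, -0.087]], [[0, 0, 0], [0, 0, 0]]])

```text
t: 2.08
tool_pos: [0.4575, -0.0402, 0.1682]
tool_rot: [[-0.995, -0.097, -0.003], [-0.097, 0.995, -0.006], [0.004, -0.006, -1.0]]
force: [0.8, 0.3, -1.3]
finger_gap: 0.0855
```

Run:
```python
from h import *
s=st(); im,c=snap('wrist','w2.png')
```

```text
t 2.08 p [ 0.4575 -0.0402  0.1682] yang 95.57 z [-0.0033 -0.0064 -1.    ] F [ 0.82  0.27 -1.29] gap 0.0855 v 0.052
```

View pics/w2.png

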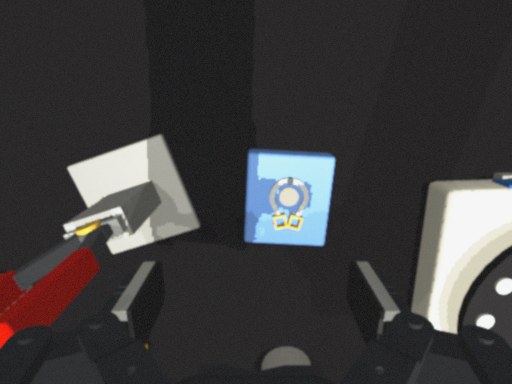

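Run:
```python
from h import *
im,c=load('w2.png')
a=cv2.resize(im[145:255,240:340],None,fx=5.4,fy=5.4,interpolation=cv2.INTER_CUBIC)
cv2.imwrite('pics/c4.png',a[:,:,::-1])
a=cv2.resize(im[130:260,60:205],None,fx=4.6,fy=4.6,interpolation=cv2.INTER_CUBIC)
cv2.imwrite('pics/c5.png',a[:,:,::-1])
```

```text
(no output)
```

View pics/c4.png

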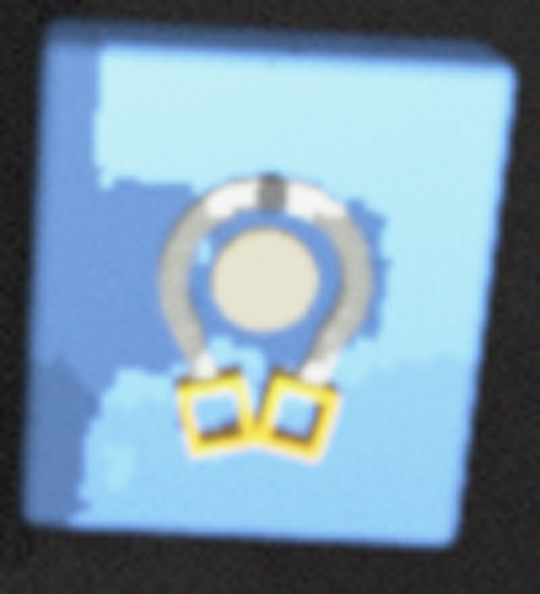

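View pics/c5.png

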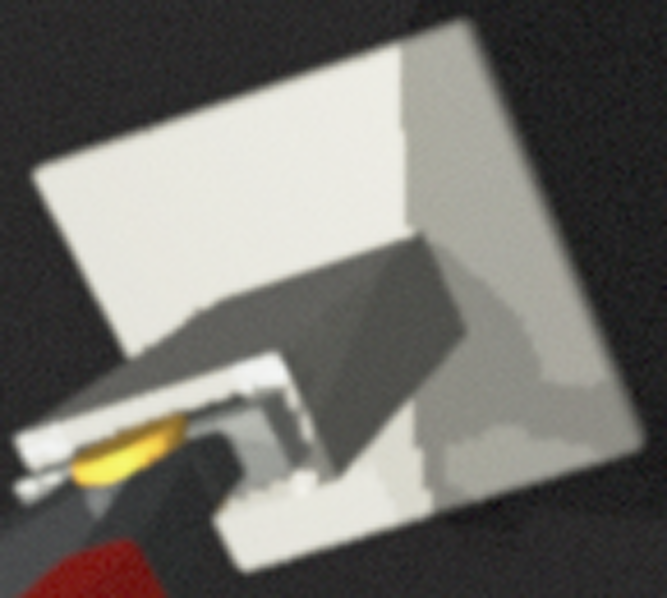

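Run:
```python
from h import *
im,c=load('w2.png')
q=lambda x,y:(x/5.4+240-.4,y/5.4+145-.4)
P={}
for n,x,y,z in [('stud',265,280,.027),('hinge',272,193,.028),('eL',216,415,.031),('eR',297,418,.031)]: P[n]=plane(c,*q(x,y),z); print(n,P[n])
m=(P['eL']+P['eR'])/2; d=m-P['hinge']; print('mid',m,'dist hinge-mid',np.hypot(*d[:2]),'ang',np.degrees(np.arctan2(d[1],d[0])),'ear sep',P['eL']-P['eR'], 'ang of ears y', np.degrees(np.arctan2(*(P['eR']-P['eL'])[1::-1])))
q=lambda x,y:(x/4.6+60-.4,y/4.6+130-.4)
for z in (.006,.01):
  L=[plane(c,*q(x,y),z) for x,y in [(32,172),(468,18),(645,445),(243,573)]]; L=np.array(L); print(z,L[:,:2].tolist(),L.mean(0)); 
  for i in range(4):
    e=L[(i+1)%4]-L[i]; print(np.hypot(*e[:2]).round(4),np.degrees(np.arctan2(e[1],e[0])).round(1))
  top=[plane(c,*q(x,y),.085) for x,y in [(13,440),(278,355),(335,480)]]; print(top)
```

```text
stud [ 0.4638 -0.008   0.027 ]
hinge [ 0.4481 -0.009   0.028 ]
eL [ 0.4879 -0.0138  0.031 ]
eR [0.487  0.0002 0.031 ]
mid [ 0.4874 -0.0068  0.031 ] dist hinge-mid 0.039411451381546454 ang 3.1999904918376707 ear sep [ 0.0009 -0.014   0.    ] ang of ears y 93.67823872199344
0.006 [[0.4618, -0.2236], [0.4206, -0.132], [0.5115, -0.092], [0.5529, -0.1832]] [ 0.4867 -0.1577  0.006 ]
0.1004 114.2
0.0993 23.8
0.1002 -65.6
0.0997 -156.1
[array([ 0.4858, -0.1847,  0.085 ]), array([ 0.4663, -0.1402,  0.085 ]), array([ 0.4877, -0.1315,  0.085 ])]
0.01 [[0.4607, -0.2213], [0.42, -0.1309], [0.5097, -0.0914], [0.5505, -0.1814]] [ 0.4852 -0.1562  0.01  ]
0.0991 114.2
0.098 23.8
0.0988 -65.6
0.0983 -156.0
[array([ 0.4858, -0.1847,  0.085 ]), array([ 0.4663, -0.1402,  0.085 ]), array([ 0.4877, -0.1315,  0.085 ])]
```

Run:
```python
from h import *
plan([.4865,-.158,.25],114.0,4)
```

```text
[[[-0.004, -0.0306, -0.0202], [-0.0013, -0.0009, -0.0801]], [[-0.0016, -0.0308, -0.0202], [-0.0013, -0.0009, -0.0801]], [[0.0009, -0.0308, -0.0202], [-0.0013, -0.0009, -0.0801]], [[0.0033, -0.0306, -0.0203], [-0.0013, -0.0009, -0.0801]]]
per row mm 36.86198486761122 deg 4.587637896526859
```

Call:
carry_out(deltas=[[[0, 0, -0.045], [0, 0, 0]], [[-0.002, -0.01, -0.037], [0, 0, -0.08]], [[-0.002, -0.037, 0], [0, 0, -0.08]], [[0, -0.037, 0], [0, 0, -0.08]], [[0.003, -0.037, 0], [0, 0, -0.08]], [[0, 0, 0], [0, 0, 0]]])

```text
t: 2.88
tool_pos: [0.4943, -0.1495, 0.2555]
tool_rot: [[-0.906, -0.423, 0.0], [-0.423, 0.906, -0.006], [0.002, -0.006, -1.0]]
force: [-0.4, 1.2, -0.3]
finger_gap: 0.085
```

Run:
```python
from h import *
st()
plan([.4865,-.158,.25],114.0,1)
```

```text
t 2.88 p [ 0.4943 -0.1495  0.2555] yang 115.03 z [ 0.0004 -0.0061 -1.    ] F [-0.4   1.17 -0.3 ] gap 0.085 v 0.056
[[[0.0106, -0.0043, 0.0055], [-0.0057, -0.0022, 0.0181]]]
per row mm 12.736424522741945 deg 1.0923693815408977
```

Call:
carry_out(deltas=[[[0.0105, -0.0045, 0.005], [-0.006, -0.002, 0.018]], [[0, 0, 0], [0, 0, 0]]])

```text
t: 3.12
tool_pos: [0.4868, -0.1561, 0.25]
tool_rot: [[-0.914, -0.407, -0.001], [-0.407, 0.914, 0.001], [0.0, 0.001, -1.0]]
force: [0.1, 0.2, -0.4]
finger_gap: 0.0857
```

Run:
```python
from h import *
st();snap('wrist','w3.png')
plan([.4865,-.158,.16],114.0,4)
```

```text
t 3.12 p [ 0.4868 -0.1561  0.25  ] yang 113.99 z [-0.0009  0.0011 -1.    ] F [ 0.09  0.18 -0.41] gap 0.0857 v 0.033
[[[0.0005, -0.0006, 0.0225], [0.0004, 0.0, 0.0004]], [[0.0005, -0.0006, 0.0225], [0.0004, 0.0, 0.0004]], [[0.0005, -0.0006, 0.0225], [0.0004, 0.0, 0.0004]], [[0.0005, -0.0006, 0.0225], [0.0004, 0.0, 0.0004]]]
per row mm 22.549946363703636 deg 0.031111322237982453
```

View pics/w3.png

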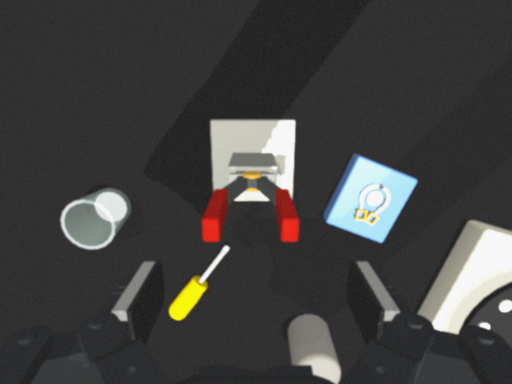

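Run:
```python
from h import *
im,c=load('w3.png')
hsv=cv2.cvtColor(im,cv2.COLOR_RGB2HSV);H,S,V=cv2.split(hsv)
m=((H<8)|(H>172))&(S>150)&(V>60)
k,l,s,ce=cv2.connectedComponentsWithStats(m.astype('uint8'))
for i in range(1,k):
    if s[i][4]>50: print(s[i],ce[i])
for x in range(204,220,3): print([int(v) for v in V[212:244,x]])
for u,v in [(203.5,240),(298,240),(211,229),(287,229)]: print(plane(c,u,v,.211))
```

```text
[ 201  189   27   53 1010] [214.3911 216.4277]
[276 189  24  54 959] [286.6121 217.0063]
[72, 97, 110, 124, 131, 143, 172, 207, 221, 229, 230, 230, 230, 229, 227, 230, 228, 228, 228, 227, 226, 226, 225, 225, 225, 223, 221, 213, 185, 134, 75, 57]
[146, 146, 148, 146, 148, 155, 180, 213, 225, 230, 233, 234, 235, 234, 234, 233, 234, 233, 233, 232, 233, 232, 233, 233, 232, 232, 230, 230, 217, 169, 98, 55]
[147, 146, 148, 142, 149, 156, 175, 204, 223, 232, 234, 234, 235, 234, 233, 234, 234, 233, 233, 233, 233, 233, 233, 232, 233, 232, 232, 229, 217, 170, 94, 54]
[146, 147, 147, 146, 147, 156, 179, 210, 223, 232, 233, 234, 233, 234, 234, 234, 234, 234, 233, 233, 232, 234, 233, 233, 232, 232, 232, 231, 218, 170, 96, 54]
[147, 146, 145, 147, 144, 149, 170, 203, 219, 226, 227, 229, 229, 229, 229, 231, 230, 231, 231, 229, 230, 230, 229, 230, 229, 230, 230, 229, 216, 166, 96, 52]
[136, 137, 133, 129, 128, 126, 125, 128, 135, 144, 148, 147, 151, 151, 151, 153, 153, 154, 159, 157, 160, 160, 164, 166, 165, 165, 166, 151, 121, 84, 55, 47]
[ 0.5041 -0.1818  0.211 ]
[ 0.4803 -0.1282  0.211 ]
[ 0.4953 -0.1803  0.211 ]
[ 0.4763 -0.1376  0.211 ]
```

Call:
carry_out(deltas=[[[0.001, -0.002, 0.022], [0, 0, 0]], [[0, 0, 0.023], [0, 0, 0]], [[0, 0, 0.023], [0, 0, 0]], [[0, 0, 0.022], [0, 0, 0]], [[0, 0, 0], [0, 0, 0]]])

```text
t: 3.8
tool_pos: [0.4884, -0.1522, 0.1588]
tool_rot: [[-0.911, -0.413, 0.002], [-0.413, 0.911, 0.003], [-0.004, 0.002, -1.0]]
force: [-0.2, -0.0, 0.5]
finger_gap: 0.0855
```

Run:
```python
from h import *
st()
plan([.4864,-.1585,.16],114.0,1)
```

```text
t 3.8 p [ 0.4884 -0.1522  0.1588] yang 114.38 z [ 0.0023  0.0035 -1.    ] F [-0.16 -0.03  0.45] gap 0.0855 v 0.032
[[[0.0044, -0.0049, -0.0012], [0.0022, 0.0035, 0.0066]]]
per row mm 6.695104657004959 deg 0.44583330925566794
```

Call:
carry_out(deltas=[[[0.0044, -0.005, -0.001], [0.002, 0.0035, 0.0065]], [[0, 0, 0], [0, 0, 0]]])

```text
t: 4.05
tool_pos: [0.4873, -0.1587, 0.1617]
tool_rot: [[-0.914, -0.407, 0.002], [-0.407, 0.914, -0.0], [-0.002, -0.001, -1.0]]
force: [0.5, -0.5, 0.3]
finger_gap: 0.0855
```

Run:
```python
from h import *
st()
plan([.4864,-.1585,.16],114.0,1)
```

```text
t 4.05 p [ 0.4873 -0.1587  0.1617] yang 114.0 z [ 0.0021 -0.     -1.    ] F [ 0.53 -0.51  0.26] gap 0.0855 v 0.011
[[[0.0007, 0.0006, 0.0017], [-0.0009, 0.0019, 0.0]]]
per row mm 1.934131407741663 deg 0.11985762322176644
```

Call:
carry_out(deltas=[[[0.0007, 0.0005, 0.0015], [-0.001, 0.002, 0]], [[0, 0, 0], [0, 0, 0]], [[0, 0, 0], [0, 0, 0]], [[0, 0, 0], [0, 0, 0]]], fingers=0.33)

```text
t: 4.55
tool_pos: [0.4874, -0.1587, 0.1619]
tool_rot: [[-0.914, -0.407, 0.003], [-0.407, 0.914, -0.0], [-0.003, -0.001, -1.0]]
force: [1.2, 0.4, -0.8]
finger_gap: 0.0576
```

Run:
```python
from h import *
st();snap('wrist','w4.png')
```

```text
t 4.55 p [ 0.4874 -0.1587  0.1619] yang 114.0 z [ 0.0028 -0.0001 -1.    ] F [ 1.21  0.35 -0.8 ] gap 0.0576 v 0.003
```

View pics/w4.png

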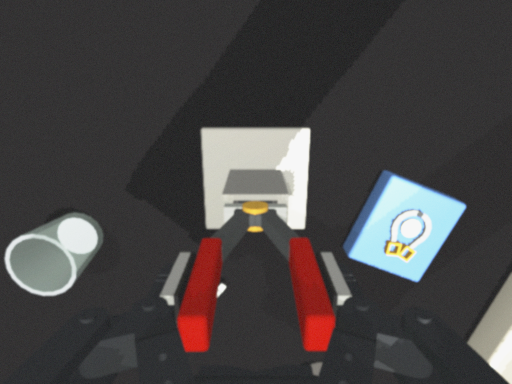

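Call:
carry_out(deltas=[[[0, 0, 0], [0, 0.002, 0]], [[0, 0, -0.005], [0, 0, 0]], [[0, 0, -0.015], [0, 0, 0]], [[0, 0, -0.025], [0, 0, 0]], [[0, 0, -0.025], [0, 0, 0]], [[0, 0, -0.025], [0, 0, 0]], [[0, 0, -0.015], [0, 0, 0]], [[0, 0, 0], [0, 0, 0]]], fingers=0.345)

```text
t: 5.6
tool_pos: [0.4866, -0.1589, 0.2787]
tool_rot: [[-0.914, -0.406, 0.001], [-0.406, 0.914, -0.001], [-0.0, -0.001, -1.0]]
force: [0.3, 0.3, -3.1]
finger_gap: 0.0563
```

Run:
```python
from h import *
st();snap('wrist','w5.png')
```

```text
t 5.6 p [ 0.4866 -0.1589  0.2787] yang 113.95 z [ 0.0008 -0.001  -1.    ] F [ 0.3   0.27 -3.09] gap 0.0563 v 0.02
```

View pics/w5.png

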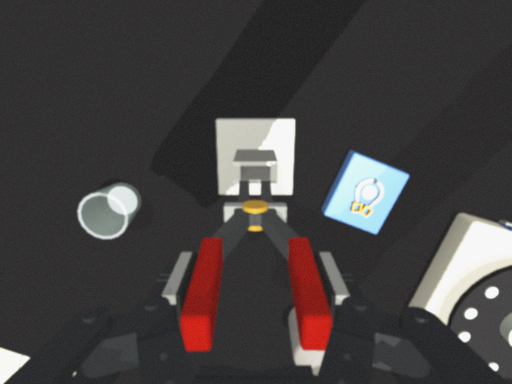

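```bash
cat >> h.py <<'E'
def tp(s,p): return s['tool_pos']+s['tool_rot']@np.array(p)
E
python3 - <<'E'
from h import *
im,c=load('w5.png'); s=bot.sense()
for p in [(0,0,.143),(0,-.0085,.149),(0,.0085,.149),(0,-.013,.143),(0,.013,.143),(.005,-.013,.143),(-.005,-.013,.143),(0,-.022,.077),(0,.022,.077)]: print(p,proj(c,tp(s,p)))
a=cv2.resize(im[110:250,200:310],None,fx=5,fy=5,interpolation=cv2.INTER_CUBIC)
a=np.clip(a.astype(float)*1.8,0,255).astype('uint8')
cv2.imwrite('pics/c6.png',a[:,:,::-1])
E
```

```text
(0, 0, 0.143) [254.  184.4]
(0, -0.0085, 0.149) [245.  182.7]
(0, 0.0085, 0.149) [263.1 182.7]
(0, -0.013, 0.143) [240.  184.4]
(0, 0.013, 0.143) [268.1 184.4]
(0.005, -0.013, 0.143) [239.9 179.2]
(-0.005, -0.013, 0.143) [240.1 189.6]
(0, -0.022, 0.077) [223.5 209.4]
(0, 0.022, 0.077) [283.7 209.5]
```

View pics/c6.png

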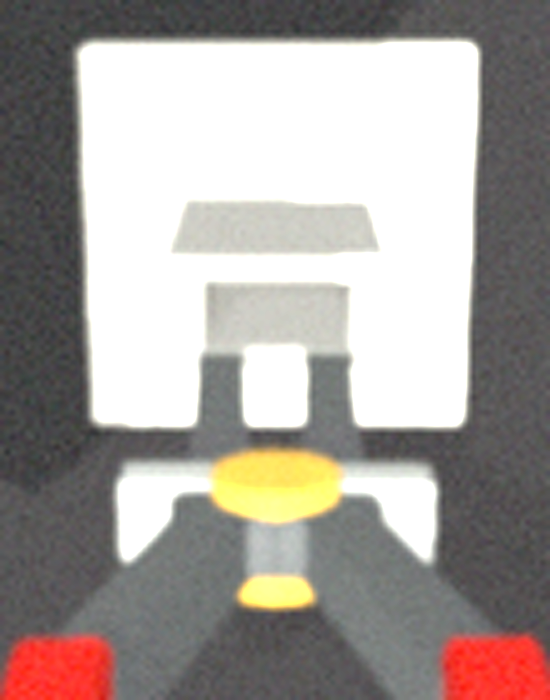

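Run:
```python
from h import *
st();plan([.4867,-.008,.27],93.4,6)
```

```text
t 5.65 p [ 0.4863 -0.1587  0.2779] yang 113.95 z [-0.0004 -0.0008 -1.    ] F [-0.32  0.13 -2.11] gap 0.0561 v 0.024
[[[-0.0103, 0.0229, 0.0013], [-0.0001, -0.0001, 0.0598]], [[-0.0089, 0.0235, 0.0013], [-0.0001, -0.0001, 0.0598]], [[-0.0075, 0.024, 0.0013], [-0.0001, -0.0001, 0.0598]], [[-0.006, 0.0244, 0.0013], [-0.0001, -0.0001, 0.0598]], [[-0.0045, 0.0247, 0.0013], [-0.0001, -0.0001, 0.0598]], [[-0.0031, 0.0249, 0.0013], [-0.0001, -0.0001, 0.0598]]]
per row mm 25.15823374801691 deg 3.425630941673982
```

Call:
carry_out(deltas=[[[-0.01, 0.023, 0.001], [0, 0, 0.06]], [[-0.009, 0.0235, 0.001], [0, 0, 0.06]], [[-0.0075, 0.024, 0.001], [0, 0, 0.06]], [[-0.006, 0.0245, 0.001], [0, 0, 0.06]], [[-0.0045, 0.0245, 0.001], [0, 0, 0.06]], [[-0.003, 0.025, 0.001], [0, 0, 0.06]], [[0, 0, 0], [0, 0, 0]]])

```text
t: 6.52
tool_pos: [0.4835, -0.0037, 0.2632]
tool_rot: [[-0.999, -0.045, -0.013], [-0.045, 0.999, -0.003], [0.013, -0.002, -1.0]]
force: [-0.3, 0.2, -0.9]
finger_gap: 0.0562
```

Run:
```python
from h import *
st();plan([.4867,-.008,.205],93.4,4)
```

```text
t 6.53 p [ 0.4835 -0.0037  0.2632] yang 92.59 z [-0.0132 -0.0026 -0.9999] F [-0.31  0.21 -0.87] gap 0.0562 v 0.038
[[[-0.001, -0.0011, 0.0145], [-0.0005, -0.0033, -0.0035]], [[-0.0009, -0.0011, 0.0145], [-0.0005, -0.0033, -0.0035]], [[-0.0008, -0.0011, 0.0145], [-0.0005, -0.0033, -0.0035]], [[-0.0008, -0.0011, 0.0145], [-0.0005, -0.0033, -0.0035]]]
per row mm 14.601584206740153 deg 0.27980356178240184
```

Call:
carry_out(deltas=[[[-0.001, -0.001, 0.0145], [0, -0.0035, -0.0035]], [[-0.001, -0.001, 0.0145], [0, -0.0035, -0.0035]], [[-0.001, -0.001, 0.0145], [0, -0.0035, -0.0035]], [[-0.001, -0.001, 0.0145], [0, -0.0035, -0.0035]], [[0, 0, 0], [0, 0, 0]]])

```text
t: 7.15
tool_pos: [0.4859, -0.0111, 0.1984]
tool_rot: [[-0.998, -0.058, -0.002], [-0.058, 0.998, -0.003], [0.003, -0.003, -1.0]]
force: [0.7, 0.6, -1.5]
finger_gap: 0.056
```

```bash
cat >> h.py <<'E'
def crop(fn,out,x0,y0,x1,y1,f,g=1.0):
    im,c=load(fn); a=cv2.resize(im[y0:y1,x0:x1],None,fx=f,fy=f,interpolation=cv2.INTER_CUBIC)
    cv2.imwrite('pics/'+out,np.clip(a.astype(float)*g,0,255).astype('uint8')[:,:,::-1])
E
python3 - <<'E'
from h import *
st();im,c=snap('wrist','w6.png');crop('w6.png','c7.png',200,120,310,240,5)
E
```

```text
t 7.15 p [ 0.4859 -0.0111  0.1984] yang 93.32 z [-0.0024 -0.0033 -1.    ] F [ 0.69  0.64 -1.54] gap 0.056 v 0.016
```

View pics/c7.png

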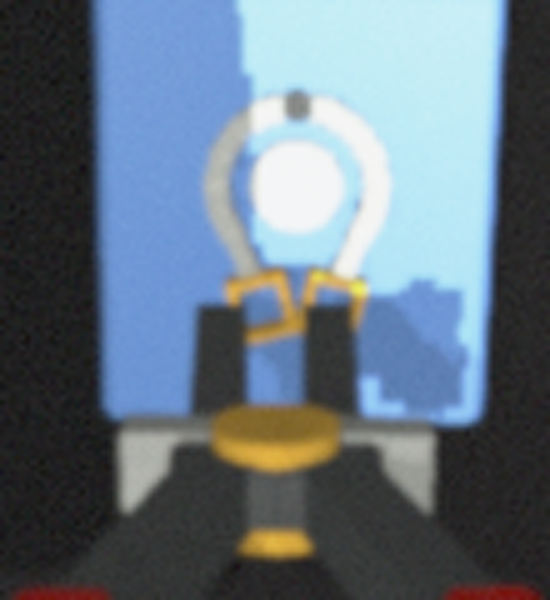

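Run:
```python
from h import *
im,c=load('w6.png'); s=bot.sense(); R=s['tool_rot']
def T(u,v,z): return (R.T@(plane(c,u,v,z)-s['tool_pos'])).round(4)
q=lambda x,y:(x/5+200-.4,y/5+120-.4)
print('ears mid',T(*q(298,307),.031),'hinge',T(*q(297,105),.028),'stud',T(*q(297,187),.027))
print('jaw front edge L,R', T(*q(197,305),.0554),T(*q(356,305),.0554), 'eR',T(*q(266,307),.031),T(*q(330,307),.031))
```

```text
ears mid [-0.0018  0.0051  0.1682] hinge [0.0378 0.0048 0.1712] stud [0.0217 0.0049 0.1722]
jaw front edge L,R [ 0.0053 -0.0138  0.1438] [0.0053 0.0155 0.1438] eR [-0.0018 -0.0013  0.1682] [-0.0018  0.0114  0.1682]
```

Call:
carry_out(deltas=[[[-0.001, 0.002, 0.004], [0.003, -0.002, 0]], [[-0.001, 0.002, 0.004], [0, 0, 0]], [[0, 0, 0.004], [0, 0, 0]], [[0, 0, 0], [0, 0, 0]]], fingers=0.33)

```text
t: 7.7
tool_pos: [0.489, -0.0062, 0.1876]
tool_rot: [[-0.998, -0.059, 0.003], [-0.059, 0.998, -0.006], [-0.003, -0.006, -1.0]]
force: [0.4, -0.4, -0.8]
finger_gap: 0.057
```

Run:
```python
from h import *
st();im,c=snap('wrist','w7.png');crop('w7.png','c8.png',200,120,310,240,5,1.3)
```

```text
t 7.7 p [ 0.489  -0.0062  0.1876] yang 93.36 z [ 0.0031 -0.0057 -1.    ] F [ 0.35 -0.44 -0.78] gap 0.057 v 0.008
```

View pics/c8.png

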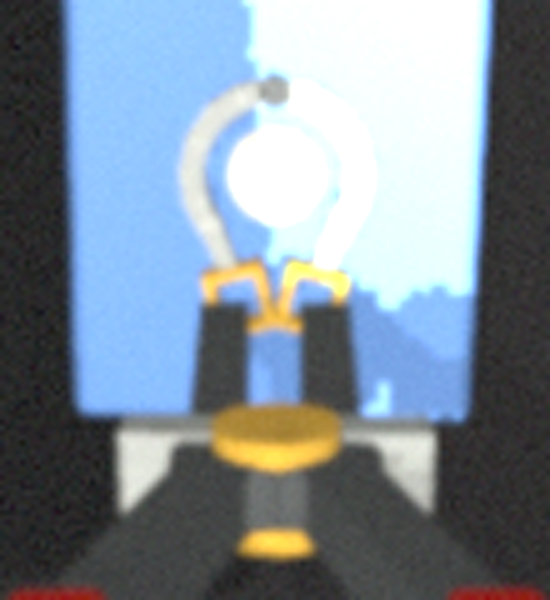

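Run:
```python
from h import *
im,c=load('w7.png'); s=bot.sense(); R=s['tool_rot']
def T(u,v,z): return (R.T@(plane(c,u,v,z)-s['tool_pos'])).round(4)
q=lambda x,y:(x/5+200-.4,y/5+120-.4)
print('ears mid',T(*q(276,298),.031),'hinge',T(*q(274,91),.028),'stud',T(*q(279,176),.027))
print('jaw front edge L,R', T(*q(203,305),.0446),T(*q(351,305),.0446))
```

```text
ears mid [0.0026 0.0007 0.1568] hinge [0.0416 0.0004 0.1597] stud [0.0254 0.0014 0.1607]
jaw front edge L,R [ 0.0049 -0.0126  0.1432] [0.005  0.0146 0.1431]
```

Run:
```python
from h import *
s=bot.sense(); plan(tp(s,[.0018,0.0,.009]),93.4,3)
```

```text
[[[0.0006, -0.0, 0.003], [-0.0019, 0.001, -0.0003]], [[0.0006, -0.0, 0.003], [-0.0019, 0.001, -0.0003]], [[0.0006, -0.0, 0.003], [-0.0019, 0.001, -0.0003]]]
per row mm 3.0594117081556718 deg 0.12700805353998054
```

Call:
carry_out(deltas=[[[0.0005, -0.0003, 0.003], [-0.002, 0.001, 0]], [[0.0005, -0.0003, 0.003], [-0.002, 0.001, 0]], [[0.0005, -0.0002, 0.003], [-0.002, 0.001, 0]], [[0, 0, 0], [0, 0, 0]]])

```text
t: 8.25
tool_pos: [0.4877, -0.0074, 0.1783]
tool_rot: [[-0.998, -0.058, 0.0], [-0.058, 0.998, 0.001], [-0.0, 0.001, -1.0]]
force: [-0.3, 1.1, -1.8]
finger_gap: 0.0575
```

Run:
```python
from h import *
st();im,c=snap('wrist','w8.png');crop('w8.png','c9.png',200,120,310,240,5,1.3)
snap('side','s8.png');crop('s8.png','c10.png',250,190,350,290,6)
```

```text
t 8.25 p [ 0.4877 -0.0074  0.1783] yang 93.34 z [ 0.0001  0.0007 -1.    ] F [-0.34  1.05 -1.83] gap 0.0575 v 0.005
```

View pics/c9.png

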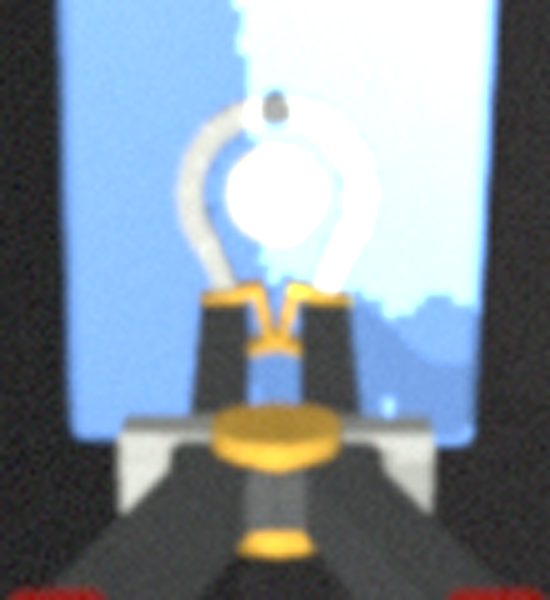

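View pics/c10.png

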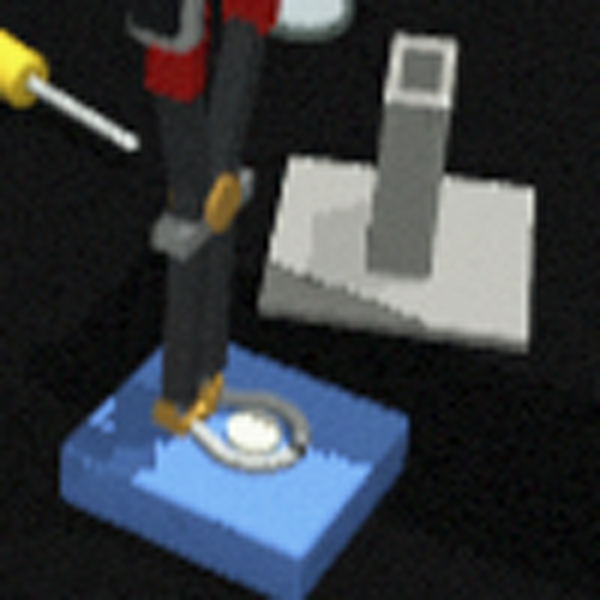

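Run:
```python
from h import *
im,c=load('w8.png'); s=bot.sense(); R=s['tool_rot']
def T(u,v,z): return (R.T@(plane(c,u,v,z)-s['tool_pos'])).round(4)
q=lambda x,y:(x/5+200-.4,y/5+120-.4)
print('hinge',T(*q(275,107),.028),'stud',T(*q(279,193),.027),'earfront',T(*q(276,290),.031))
print('jaw front edge L,R', T(*q(202,307),.0353),T(*q(351,307),.0353))
```

```text
hinge [0.0402 0.0006 0.1506] stud [0.0242 0.0013 0.1516] earfront [0.0068 0.0008 0.1476]
jaw front edge L,R [ 0.0047 -0.0129  0.1433] [0.0047 0.0145 0.1433]
```

Call:
carry_out(deltas=[[[0.0005, 0, 0.0015], [0, 0, 0]], [[0, 0, 0.0015], [0, 0, 0]], [[0, 0, 0.001], [0, 0, 0]], [[0, 0, 0], [0, 0, 0]]])

```text
t: 8.85
tool_pos: [0.4874, -0.0072, 0.1745]
tool_rot: [[-0.998, -0.058, 0.001], [-0.058, 0.998, 0.001], [-0.001, 0.001, -1.0]]
force: [0.5, 0.5, -1.7]
finger_gap: 0.0572
```

Run:
```python
from h import *
st();im,c=snap('wrist','w9.png');crop('w9.png','c11.png',200,120,310,240,5,1.3)
```

```text
t 8.85 p [ 0.4874 -0.0072  0.1745] yang 93.35 z [ 0.0009  0.0008 -1.    ] F [ 0.49  0.55 -1.68] gap 0.0572 v 0.002
```

View pics/c11.png

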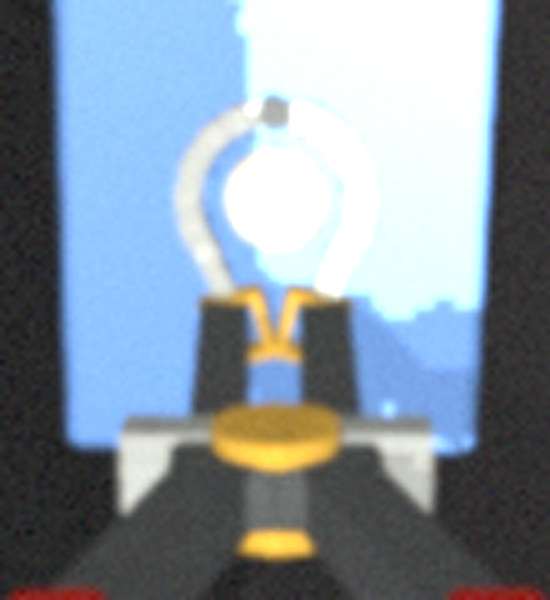

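Call:
carry_out(deltas=[[[0, 0, -0.0013], [0, 0, 0]], [[0, 0, 0], [0, 0, 0]]], fingers=0.41)

```text
t: 9.15
tool_pos: [0.4877, -0.0073, 0.1763]
tool_rot: [[-0.998, -0.058, 0.002], [-0.058, 0.998, 0.001], [-0.002, 0.001, -1.0]]
force: [0.1, -0.6, -1.6]
finger_gap: 0.0507
```

Run:
```python
from h import *
st()
```

```text
t 9.15 p [ 0.4877 -0.0073  0.1763] yang 93.34 z [ 0.0017  0.0008 -1.    ] F [ 0.1  -0.6  -1.59] gap 0.0507 v 0.002
```

Call:
carry_out(deltas=[[[0, 0, -0.0005], [0, -0.001, 0]], [[0, 0, 0], [0, 0, 0]]], fingers=0.49)

```text
t: 9.4
tool_pos: [0.4882, -0.0076, 0.1773]
tool_rot: [[-0.998, -0.058, 0.004], [-0.058, 0.998, 0.001], [-0.004, 0.0, -1.0]]
force: [0.1, -0.7, -1.2]
finger_gap: 0.0436
```

Run:
```python
from h import *
st();im,c=snap('wrist','w10.png');crop('w10.png','c12.png',200,120,310,240,5,1.3)
```

```text
t 9.4 p [ 0.4882 -0.0076  0.1773] yang 93.33 z [ 0.0039  0.0007 -1.    ] F [ 0.09 -0.71 -1.21] gap 0.0436 v 0.002
```

View pics/c12.png

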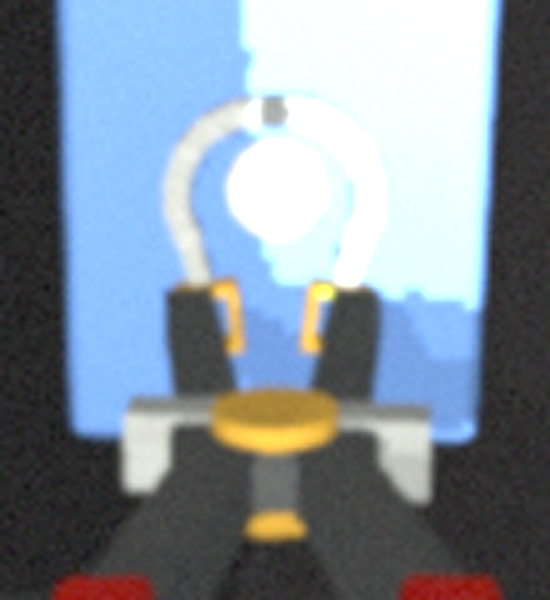

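Call:
carry_out(deltas=[[[-0.0003, 0, -0.0007], [0, 0.003, 0]], [[0, 0, 0], [0, 0.001, 0]]], fingers=0.57)

```text
t: 9.7
tool_pos: [0.4888, -0.0077, 0.1784]
tool_rot: [[-0.998, -0.058, 0.001], [-0.058, 0.998, 0.0], [-0.001, 0.0, -1.0]]
force: [1.0, -0.4, -0.8]
finger_gap: 0.0373
```

Run:
```python
from h import *
st()
```

```text
t 9.7 p [ 0.4888 -0.0077  0.1784] yang 93.32 z [ 0.0006  0.0004 -1.    ] F [ 1.   -0.38 -0.77] gap 0.0373 v 0.008
```

Call:
carry_out(deltas=[[[0, 0, -0.0004], [0, 0.001, 0]], [[0, 0, 0], [0, 0, 0]], [[0, 0, 0], [0, 0, 0]]], fingers=0.66)

```text
t: 10.07
tool_pos: [0.4889, -0.0079, 0.179]
tool_rot: [[-0.998, -0.058, -0.0], [-0.058, 0.998, 0.0], [0.0, 0.0, -1.0]]
force: [0.7, -0.4, 2.3]
finger_gap: 0.0319
```

Run:
```python
from h import *
st();im,c=snap('wrist','w11.png');crop('w11.png','c13.png',200,120,310,240,5,1.3)
```

```text
t 10.07 p [ 0.4889 -0.0079  0.179 ] yang 93.32 z [-0.0003  0.0002 -1.    ] F [ 0.7  -0.45  2.34] gap 0.0319 v 0.002
```

View pics/c13.png

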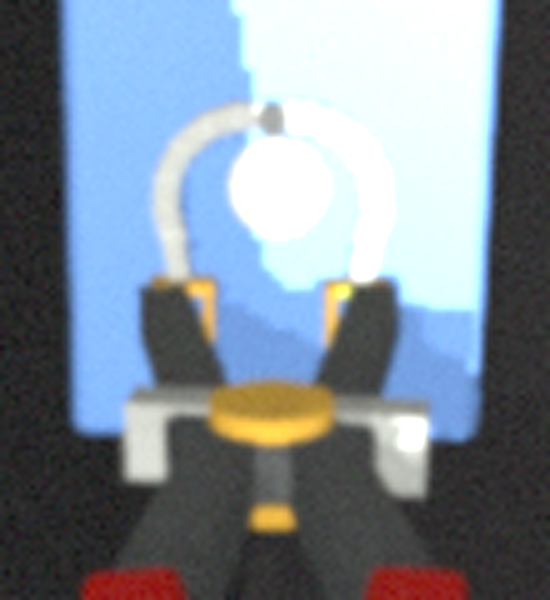

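Call:
carry_out(deltas=[[[0, 0, -0.002], [0, 0, 0]], [[0, 0, -0.004], [0, 0, 0]], [[0, 0, -0.008], [0, 0, 0]], [[0, 0, -0.012], [0, 0, 0]], [[0, 0, -0.015], [0, 0, 0]], [[0, 0, -0.015], [0, 0, 0]], [[0, 0, -0.008], [0, 0, 0]], [[0, 0, 0], [0, 0, 0]]])

```text
t: 11.12
tool_pos: [0.4886, -0.0073, 0.2477]
tool_rot: [[-0.998, -0.058, -0.001], [-0.058, 0.998, 0.001], [0.001, 0.001, -1.0]]
force: [0.1, -0.2, -1.3]
finger_gap: 0.0321
```

Run:
```python
from h import *
st();im,c=snap('wrist','w12.png');crop('w12.png','c14.png',200,120,310,240,5,1.3)
snap('side','s12.png');crop('s12.png','c15.png',240,160,360,290,5)
```

```text
t 11.12 p [ 0.4886 -0.0073  0.2477] yang 93.34 z [-0.0006  0.001  -1.    ] F [ 0.05 -0.24 -1.26] gap 0.0321 v 0.005
```

View pics/c14.png

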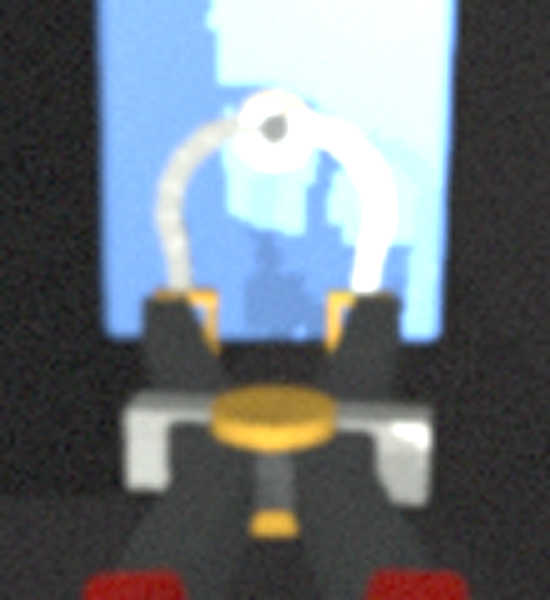

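View pics/c15.png

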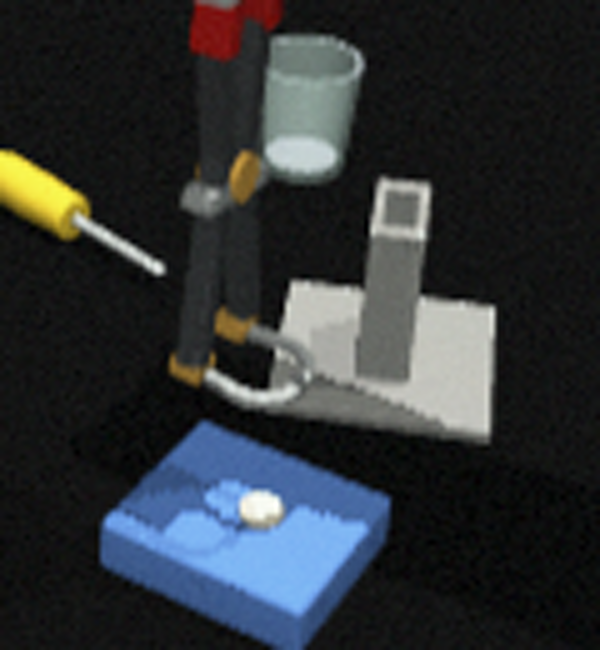

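Run:
```python
from h import *
im,c=load('w12.png'); s=bot.sense(); R=s['tool_rot']
def T(u,v,z): return (R.T@(plane(c,u,v,z)-s['tool_pos'])).round(4)
q=lambda x,y:(x/5+200-.4,y/5+120-.4)
z=s['tool_pos'][2]-.151
h=T(*q(275,125),z); print('hinge',h,'earfront L R in', T(*q(152,293),z+.003),T(*q(395,293),z+.003),T(*q(217,293),z+.003),T(*q(328,293),z+.003))
print('halves out at row215',T(*q(157,205),z),T(*q(400,205),z))
# where tool must be
a=np.radians(93.3); y=np.array([np.cos(a),np.sin(a),0]); zz=np.array([0,0,-1.]); RT=np.c_[np.cross(y,zz),y,zz]
off=np.array([h[0]-.018,h[1]-.0,0]); print('tool target', np.array([.5375,.2425,0])-RT@off, off)
plan([.545,.23,.30],93.3,8)
```

```text
hinge [0.0358 0.0007 0.1511] earfront L R in [ 0.0049 -0.0224  0.148 ] [0.0048 0.0231 0.148 ] [ 0.0049 -0.0101  0.148 ] [0.0049 0.0106 0.148 ]
halves out at row215 [ 0.0209 -0.0212  0.151 ] [0.0209 0.0238 0.1511]
tool target [0.5553 0.2428 0.    ] [0.0178 0.0007 0.    ]
[[[-0.0088, 0.0292, -0.0066], [0.0001, -0.0002, 0.0001]], [[-0.0088, 0.0292, -0.0066], [0.0001, -0.0002, 0.0001]], [[-0.0088, 0.0292, -0.0066], [0.0001, -0.0002, 0.0001]], [[-0.0088, 0.0292, -0.0066], [0.0001, -0.0002, 0.0001]], [[-0.0088, 0.0292, -0.0066], [0.0001, -0.0002, 0.0001]], [[-0.0088, 0.0292, -0.0066], [0.0001, -0.0002, 0.0001]], [[-0.0088, 0.0292, -0.0066], [0.0001, -0.0002, 0.0001]], [[-0.0088, 0.0292, -0.0066], [0.0001, -0.0002, 0.0001]]]
per row mm 31.216139199546053 deg 0.015369707268837789
```

Call:
carry_out(deltas=[[[0, 0.004, -0.012], [0, 0, 0]], [[-0.004, 0.014, -0.016], [0, 0, 0]], [[-0.01, 0.03, -0.014], [0, 0, 0]], [[-0.011, 0.034, -0.007], [0, 0, 0]], [[-0.011, 0.034, 0], [0, 0, 0]], [[-0.011, 0.034, 0], [0, 0, 0]], [[-0.01, 0.03, 0], [0, 0, 0]], [[-0.004, 0.014, 0], [0, 0, 0]]])

```text
t: 12.22
tool_pos: [0.5392, 0.2031, 0.3037]
tool_rot: [[-0.998, -0.061, 0.0], [-0.061, 0.998, 0.004], [-0.001, 0.004, -1.0]]
force: [0.2, -0.1, -1.8]
finger_gap: 0.0321
```

Run:
```python
from h import *
st();plan([.555,.240,.295],93.3,4)
```

```text
t 12.22 p [0.5392 0.2031 0.3037] yang 93.49 z [ 0.0004  0.0044 -1.    ] F [ 0.23 -0.1  -1.82] gap 0.0321 v 0.176
[[[-0.0045, 0.009, 0.0022], [0.0011, 0.0002, 0.0008]], [[-0.0045, 0.009, 0.0022], [0.0011, 0.0002, 0.0008]], [[-0.0045, 0.009, 0.0022], [0.0011, 0.0002, 0.0008]], [[-0.0045, 0.009, 0.0022], [0.0011, 0.0002, 0.0008]]]
per row mm 10.270412844731258 deg 0.07861112043022071
```

Call:
carry_out(deltas=[[[-0.0045, 0.009, 0.002], [0.001, 0, 0.001]], [[-0.0045, 0.009, 0.002], [0.001, 0, 0.001]], [[-0.0045, 0.009, 0.002], [0.001, 0, 0.001]], [[-0.004, 0.008, 0.002], [0.001, 0, 0.001]], [[0, 0, 0], [0, 0, 0]]])

```text
t: 12.85
tool_pos: [0.5558, 0.2401, 0.2958]
tool_rot: [[-0.998, -0.055, 0.001], [-0.055, 0.998, -0.001], [-0.001, -0.001, -1.0]]
force: [-0.6, 0.2, -1.2]
finger_gap: 0.0325
```

Run:
```python
from h import *
st();im,c=snap('wrist','w13.png');crop('w13.png','c16.png',195,110,315,240,5,1.3)
snap('side','s13.png');crop('s13.png','c17.png',70,200,265,384,4)
```

```text
t 12.85 p [0.5558 0.2401 0.2958] yang 93.15 z [ 0.0007 -0.0006 -1.    ] F [-0.62  0.21 -1.18] gap 0.0325 v 0.012
```

View pics/c16.png

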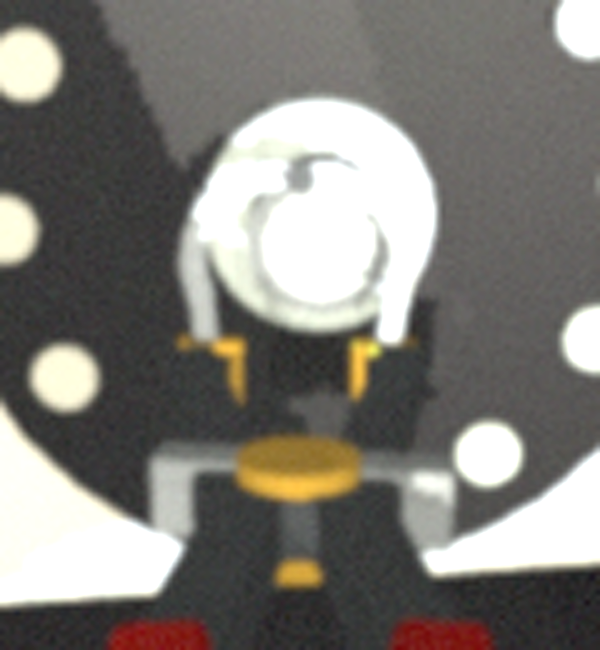

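View pics/c17.png

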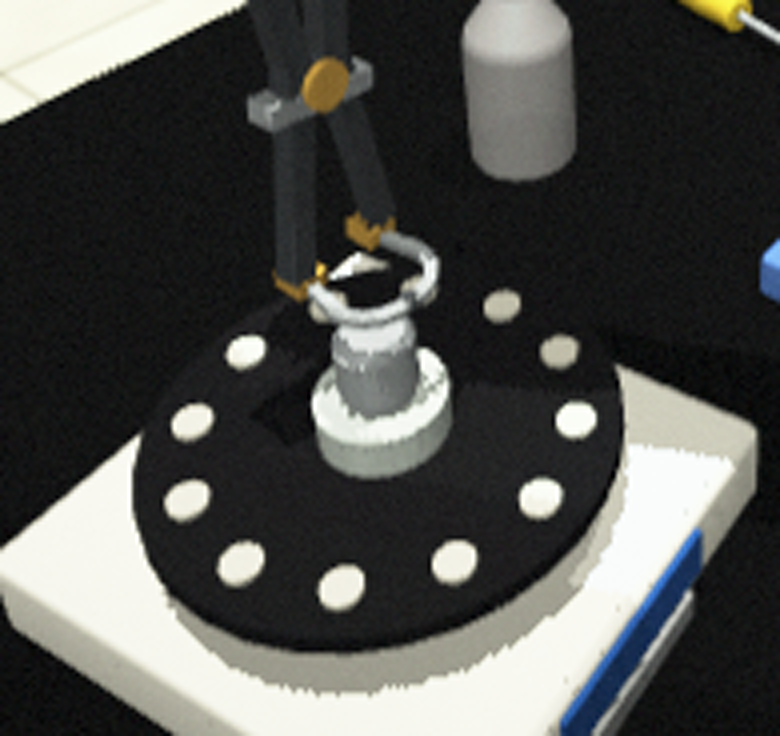

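```bash
cat > tri.py <<'E'
from h import *
def tri(rays):
    A=np.zeros((3,3));b=np.zeros(3)
    for o,d in rays:
        d=d/np.linalg.norm(d);P=np.eye(3)-np.outer(d,d);A+=P;b+=P@o
    x=np.linalg.solve(A,b); return x,[np.linalg.norm(np.cross(x-o,d/np.linalg.norm(d))) for o,d in rays]
if __name__=='__main__':
    s=bot.sense();R=s['tool_rot']
    im,c=load('w13.png');_,cs=load('side0.png');_,ct=load('top0.png')
    q=lambda x,y:(x/5+195-.4,y/5+110-.4)
    r=[ray(c,*q(320,245)),ray(cs,163.0,281.0)]
    x,e=tri(r); print('spindle top',x,e, 'side only check proj', proj(cs,x),proj(ct,x))
    for ztop in (.105,.11,.115,.12):
        print(ztop, plane(c,*q(320,245),ztop), 'diam', (plane(c,*q(378,245),ztop)-plane(c,*q(262,245),ztop))[:2], 'tool', (R.T@(plane(c,*q(320,245),ztop)-s['tool_pos'])))
    z=s['tool_pos'][2]-.151
    print('hinge',R.T@(plane(c,*q(300,178),z)-s['tool_pos']), 'shoulder outer dia at z', [(z2,np.linalg.norm((plane(c,*q(437,215),z2)-plane(c,*q(182,215),z2)))) for z2 in (.07,.08,.09)])
E
python3 tri.py
```

```text
spindle top [0.5359 0.2435 0.1262] [np.float64(0.00014585993550398529), np.float64(0.000145859935503997)] side only check proj [163.1 281. ] [121.2 215.6]
0.105 [0.5401 0.2439 0.105 ] diam [-0.0013  0.0243] tool [0.0157 0.0056 0.1912]
0.11 [0.5391 0.2438 0.11  ] diam [-0.0013  0.0239] tool [0.0167 0.0056 0.1862]
0.115 [0.5381 0.2437 0.115 ] diam [-0.0013  0.0235] tool [0.0177 0.0055 0.1812]
0.12 [0.537  0.2436 0.12  ] diam [-0.0013  0.0232] tool [0.0188 0.0055 0.1762]
hinge [0.0362 0.0015 0.151 ] shoulder outer dia at z [(0.07, np.float64(0.05878715846169128)), (0.08, np.float64(0.05718408869606997)), (0.09, np.float64(0.055581021940946704))]
```

Call:
carry_out(deltas=[[[0, 0.0015, 0.005], [0, 0, 0]], [[0.0005, 0.0015, 0.005], [0, 0, 0]], [[0, 0.0013, 0.004], [0, 0, 0]], [[0, 0, 0], [0, 0, 0]]])

```text
t: 13.45
tool_pos: [0.5549, 0.2429, 0.2813]
tool_rot: [[-0.999, -0.053, 0.001], [-0.053, 0.999, -0.001], [-0.001, -0.001, -1.0]]
force: [-0.1, -0.4, -1.9]
finger_gap: 0.0321
```

Run:
```python
from h import *
st();im,c=snap('wrist','w14.png');crop('w14.png','c18.png',195,110,315,220,6.5,.75)
snap('side','s14.png');crop('s14.png','c19.png',120,220,210,320,6)
```

```text
t 13.45 p [0.5549 0.2429 0.2813] yang 93.03 z [ 0.0011 -0.0007 -1.    ] F [-0.14 -0.36 -1.85] gap 0.0321 v 0.005
```

View pics/c18.png

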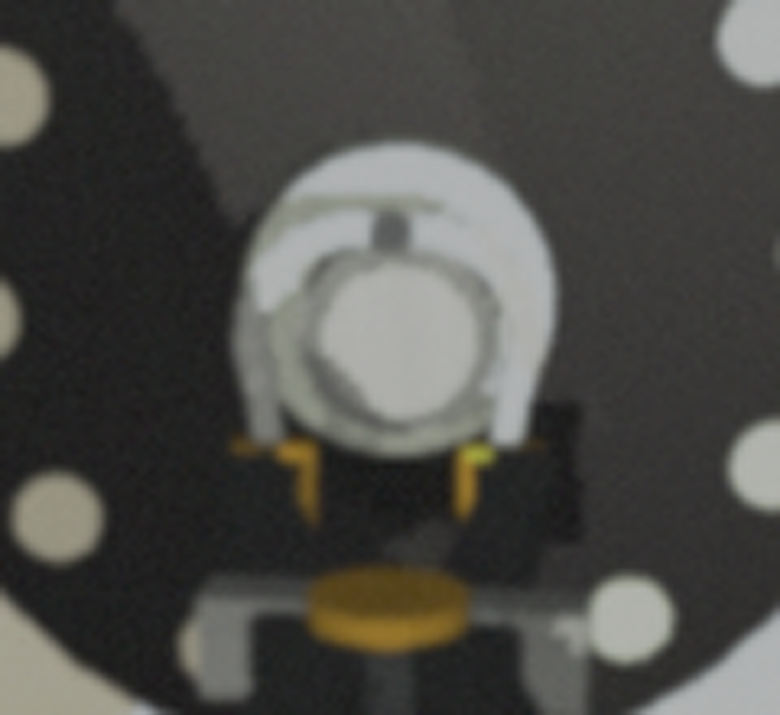

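View pics/c19.png

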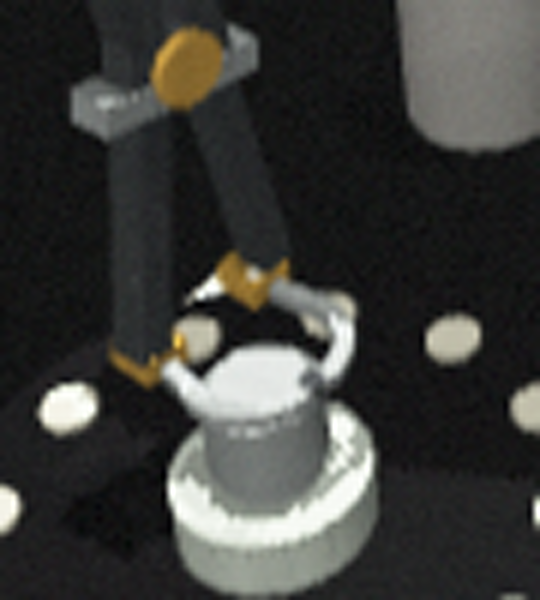

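Run:
```python
from h import *
from tri import tri
im,c=load('w14.png'); _,cs=load('side0.png'); s=bot.sense(); R=s['tool_rot']
def T(u,v,z): return (R.T@(plane(c,u,v,z)-s['tool_pos'])).round(4)
q=lambda x,y:(x/6.5+195-.42,y/6.5+110-.42)
for zt in (.112,.116,.12): print(zt,T(*q(399,338),zt), np.linalg.norm(plane(c,*q(480,338),zt)-plane(c,*q(318,338),zt)), plane(c,*q(399,338),zt))
print('hinge',T(*q(391,232),s['tool_pos'][2]-.151),'shoulder ctr/dia?')
x,e=tri([ray(c,*q(399,338)),ray(cs,163,281)]);print(x,e)
# spindle bottom/hub ellipse: hub front bottom edge row 455
for h in (.016,.02,.024): print(h,'hub front edge',T(*q(399,457),.067+h)[0]-0, 'axis x from hub', T(*q(399,457),.067+h)[0]+.025,'from back', T(*q(399,142),.067+h)[0]-.025, 'axis from top',T(*q(399,338),.097+h)[0])
```

```text
0.112 [0.0173 0.002  0.1698] 0.024534465553583996 [0.5381 0.2438 0.112 ]
0.116 [0.0181 0.0019 0.1658] 0.02423489220112195 [0.5373 0.2437 0.116 ]
0.12 [0.019  0.002  0.1618] 0.02393532953606447 [0.5364 0.2437 0.12  ]
hinge [0.0363 0.0008 0.1509] shoulder ctr/dia?
[0.5352 0.2438 0.1268] [np.float64(0.0003204776580349636), np.float64(0.0003204776580349253)]
0.016 hub front edge -0.0092 axis x from hub 0.0158 from back 0.018099999999999998 axis from top 0.0175
0.02 hub front edge -0.0082 axis x from hub 0.016800000000000002 from back 0.0186 axis from top 0.0183
0.024 hub front edge -0.0071 axis x from hub 0.0179 from back 0.018999999999999996 axis from top 0.0192
```

Call:
carry_out(deltas=[[[0.0002, 0.001, 0.0015], [0, 0, 0]], [[0, 0, 0.0015], [0, 0, 0]], [[0, 0, 0.0015], [0, 0, 0]], [[0, 0, 0.0015], [0, 0, 0]], [[0, 0, 0.001], [0, 0, 0]], [[0, 0, 0], [0, 0, 0]]])

```text
t: 14.3
tool_pos: [0.5551, 0.2438, 0.2747]
tool_rot: [[-0.999, -0.053, 0.002], [-0.053, 0.999, -0.0], [-0.002, -0.0, -1.0]]
force: [0.1, -0.5, -2.2]
finger_gap: 0.0321
```

Run:
```python
from h import *
st();im,c=snap('wrist','w15.png');crop('w15.png','c20.png',195,110,315,220,6.5,.75)
snap('side','s15.png');crop('s15.png','c21.png',120,220,210,320,6)
```

```text
t 14.3 p [0.5551 0.2438 0.2747] yang 93.01 z [ 0.0023 -0.0002 -1.    ] F [ 0.14 -0.49 -2.15] gap 0.0321 v 0.002
```

View pics/c20.png

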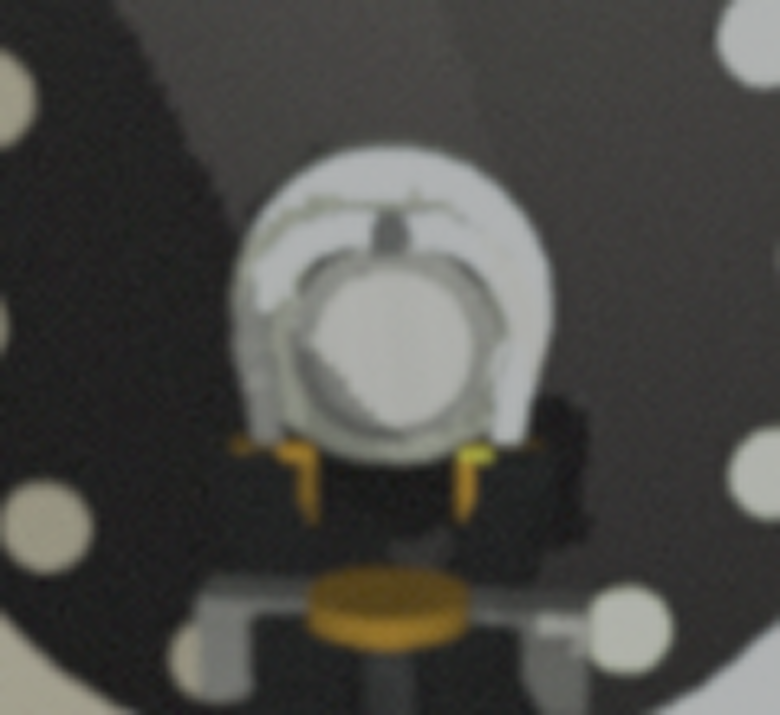

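View pics/c21.png

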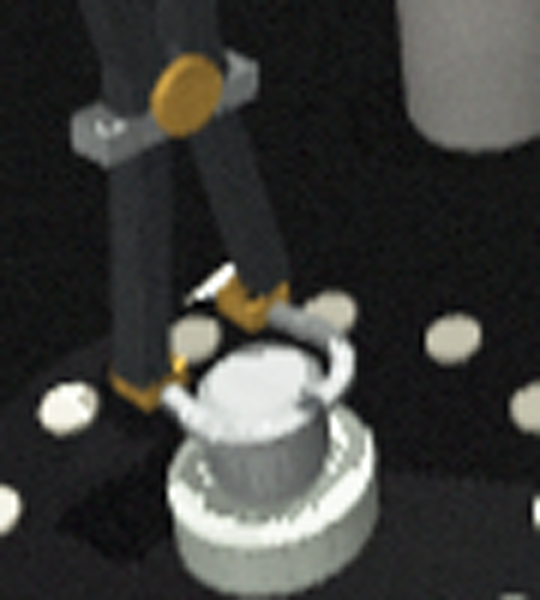

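Run:
```python
from h import *
im,c=load('w15.png'); s=bot.sense(); R=s['tool_rot']
def T(u,v,z): return (R.T@(plane(c,u,v,z)-s['tool_pos'])).round(4)
q=lambda x,y:(x/6.5+195-.42,y/6.5+110-.42)
for zt in (.114,.117,.12): print(zt,T(*q(393,348),zt))
print('hinge',T(*q(391,232),s['tool_pos'][2]-.151))
for h in (.016,.02,.024): print(h, 'axis x from hub', T(*q(393,465),.067+h)[0]+.025,'from back', T(*q(393,145),.067+h)[0]-.025)
```

```text
0.114 [0.0174 0.001  0.1607]
0.117 [0.018  0.001  0.1577]
0.12 [0.0187 0.001  0.1547]
hinge [0.036  0.0007 0.1509]
0.016 axis x from hub 0.0159 from back 0.0182
0.02 axis x from hub 0.017 from back 0.0186
0.024 axis x from hub 0.0181 from back 0.0191
```

Call:
carry_out(deltas=[[[0, 0.0002, 0.0012], [0, 0.002, 0]], [[0, 0, 0.0012], [0, 0, 0]], [[0, 0, 0.0012], [0, 0, 0]], [[0, 0, 0.0012], [0, 0, 0]], [[0, 0, 0], [0, 0, 0]]])

```text
t: 15.02
tool_pos: [0.5551, 0.2441, 0.2696]
tool_rot: [[-0.999, -0.053, 0.0], [-0.053, 0.999, -0.0], [-0.0, -0.0, -1.0]]
force: [0.8, 0.6, -1.8]
finger_gap: 0.0321
```

Run:
```python
from h import *
st()
```

```text
t 15.03 p [0.5551 0.2441 0.2696] yang 93.02 z [ 0.0003 -0.0003 -1.    ] F [ 0.81  0.62 -1.77] gap 0.0321 v 0.002
```

Call:
carry_out(deltas=[[[0, 0, 0.0012], [0, 0, 0]], [[0, 0, 0.0012], [0, 0, 0]], [[0, 0, 0.0012], [0, 0, 0]], [[0, 0, 0], [0, 0, 0]]])

```text
t: 15.52
tool_pos: [0.5551, 0.2441, 0.2658]
tool_rot: [[-0.999, -0.053, 0.0], [-0.053, 0.999, -0.0], [-0.0, -0.0, -1.0]]
force: [-0.3, 0.3, -1.1]
finger_gap: 0.0319
```

Run:
```python
from h import *
st();im,c=snap('wrist','w16.png');crop('w16.png','c22.png',195,110,315,220,6.5,.75)
snap('side','s16.png');crop('s16.png','c23.png',120,220,210,320,6)
```

```text
t 15.53 p [0.5551 0.2441 0.2658] yang 93.02 z [ 0.0003 -0.0003 -1.    ] F [-0.28  0.32 -1.08] gap 0.0319 v 0.003
```

View pics/c22.png

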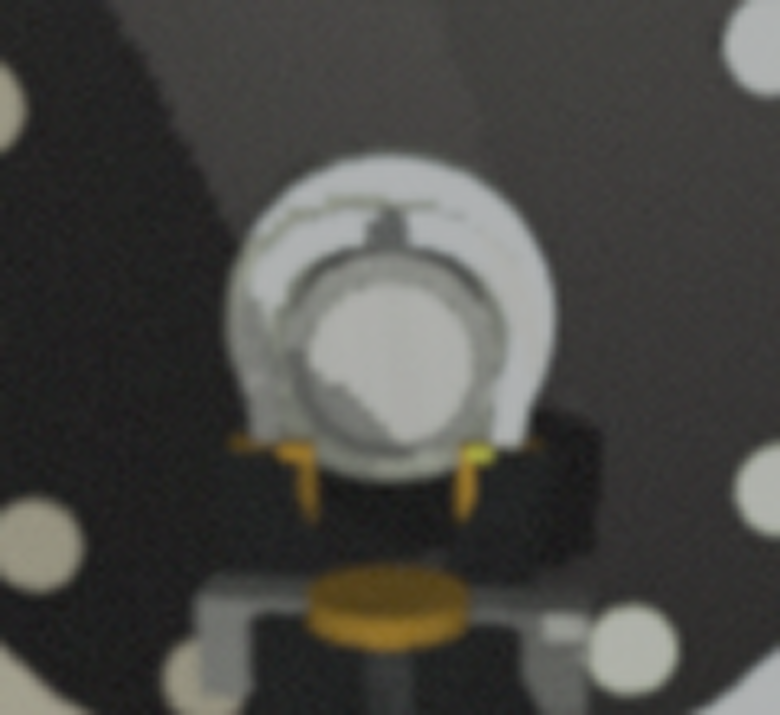

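View pics/c23.png

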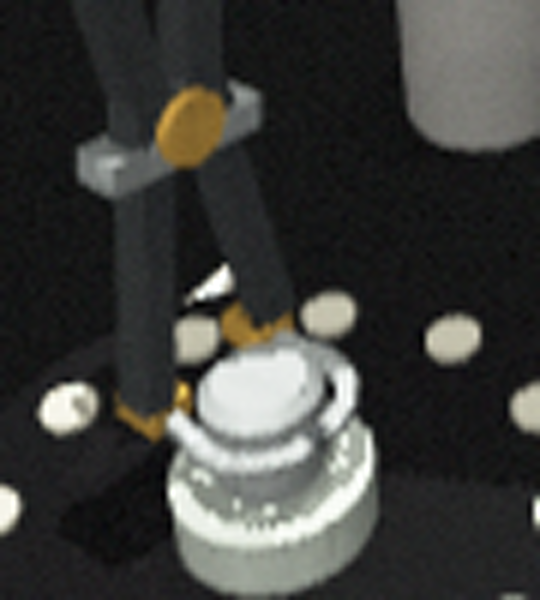

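Call:
carry_out(deltas=[[[0, 0, 0.0012], [0, 0, 0]], [[0, 0, 0.0012], [0, 0, 0]], [[0, 0, 0.0012], [0, 0, 0]], [[0, 0, 0.0012], [0, 0, 0]], [[0, 0, 0.0012], [0, 0, 0]], [[0, 0, 0.0012], [0, 0, 0]]])

```text
t: 16.38
tool_pos: [0.5552, 0.2441, 0.2583]
tool_rot: [[-0.999, -0.053, 0.001], [-0.053, 0.999, -0.0], [-0.001, -0.0, -1.0]]
force: [-0.6, -0.4, -1.7]
finger_gap: 0.0322
```

Run:
```python
from h import *
st();im,c=snap('wrist','w17.png');crop('w17.png','c24.png',195,110,315,220,6.5,.75)
snap('side','s17.png');crop('s17.png','c25.png',120,220,210,320,6)
```

```text
t 16.38 p [0.5552 0.2441 0.2583] yang 93.02 z [ 0.0006 -0.0001 -1.    ] F [-0.57 -0.43 -1.69] gap 0.0322 v 0.018
```

View pics/c24.png

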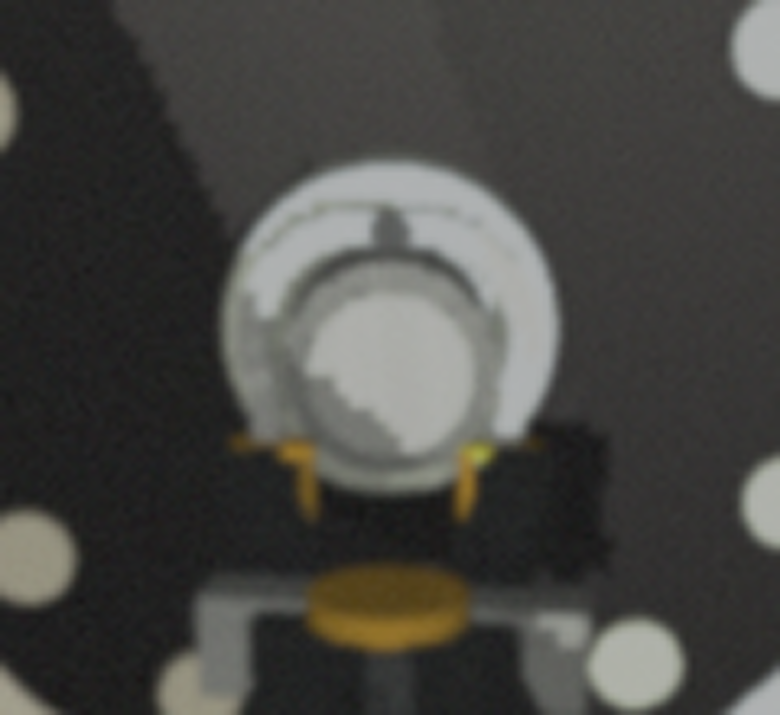

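View pics/c25.png

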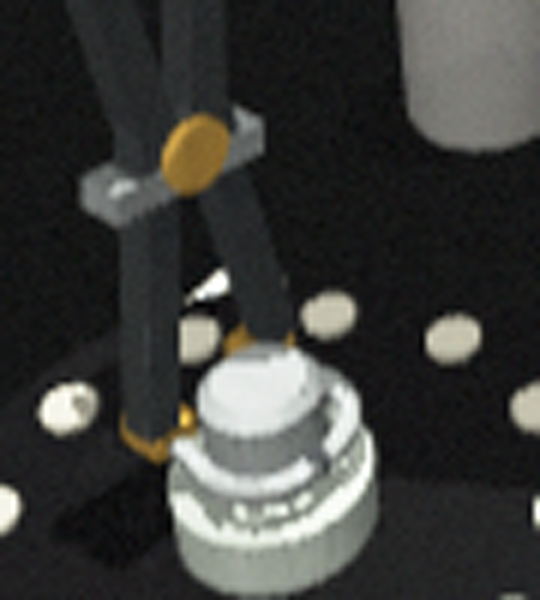

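Call:
carry_out(deltas=[[[0, 0, 0.0011], [0, 0, 0]], [[0, 0, 0.0011], [0, 0, 0]], [[0, 0, 0.0011], [0, 0, 0]], [[0, 0, 0.0011], [0, 0, 0]]])

```text
t: 16.98
tool_pos: [0.5552, 0.2441, 0.2537]
tool_rot: [[-0.999, -0.053, 0.001], [-0.053, 0.999, -0.0], [-0.001, -0.0, -1.0]]
force: [-0.3, -0.0, -2.1]
finger_gap: 0.0324
```

Call:
carry_out(deltas=[[[0, 0, 0.001], [0, 0, 0]], [[0, 0, 0.001], [0, 0, 0]]])

```text
t: 17.23
tool_pos: [0.5552, 0.244, 0.2515]
tool_rot: [[-0.999, -0.053, 0.001], [-0.053, 0.999, -0.0], [-0.001, -0.0, -1.0]]
force: [-0.3, -0.1, -2.8]
finger_gap: 0.0326
```

Run:
```python
from h import *
st()
```

```text
t 17.23 p [0.5552 0.244  0.2515] yang 93.02 z [ 0.0006 -0.0002 -1.    ] F [-0.34 -0.12 -2.82] gap 0.0326 v 0.016
```

Call:
carry_out(deltas=[[[0, 0, 0.001], [0, 0, 0]], [[0, 0, 0.001], [0, 0, 0]], [[0, 0, 0.001], [0, 0, 0]]])

```text
t: 17.6
tool_pos: [0.5552, 0.2441, 0.2483]
tool_rot: [[-0.999, -0.053, 0.001], [-0.053, 0.999, -0.0], [-0.001, -0.0, -1.0]]
force: [-0.4, 0.5, -2.0]
finger_gap: 0.0325
```

Call:
carry_out(deltas=[[[0, 0, 0.0007], [0, 0, 0]], [[0, 0, 0.0007], [0, 0, 0]]])

```text
t: 17.85
tool_pos: [0.5553, 0.2441, 0.2469]
tool_rot: [[-0.999, -0.053, 0.001], [-0.053, 0.999, -0.0], [-0.001, -0.0, -1.0]]
force: [0.4, 0.1, -1.3]
finger_gap: 0.032
```

Call:
carry_out(deltas=[[[0, 0, 0.0006], [0, 0, 0]], [[0, 0, 0.0006], [0, 0, 0]]])

```text
t: 18.1
tool_pos: [0.5554, 0.2441, 0.2458]
tool_rot: [[-0.999, -0.053, 0.001], [-0.053, 0.999, 0.0], [-0.001, 0.0, -1.0]]
force: [-0.3, -0.9, 0.6]
finger_gap: 0.0324
```

Call:
carry_out(deltas=[[[0, 0, 0.0005], [0, 0, 0]]])

```text
t: 18.23
tool_pos: [0.5557, 0.2441, 0.2457]
tool_rot: [[-0.999, -0.053, 0.002], [-0.053, 0.999, 0.0], [-0.002, 0.0, -1.0]]
force: [-0.9, -1.2, 2.8]
finger_gap: 0.0323
```

Run:
```python
from h import *
st();im,c=snap('wrist','w18.png');crop('w18.png','c26.png',195,110,315,220,6.5,.75)
st()
snap('side','s18.png');crop('s18.png','c27.png',120,220,210,320,6)
```

```text
t 18.23 p [0.5557 0.2441 0.2457] yang 93.01 z [ 0.002   0.0004 -1.    ] F [-0.87 -1.24  2.81] gap 0.0323 v 0.009
t 18.27 p [0.5557 0.2441 0.2457] yang 93.01 z [ 0.002   0.0005 -1.    ] F [-0.62 -0.47  1.38] gap 0.0322 v 0.001
```

View pics/c26.png

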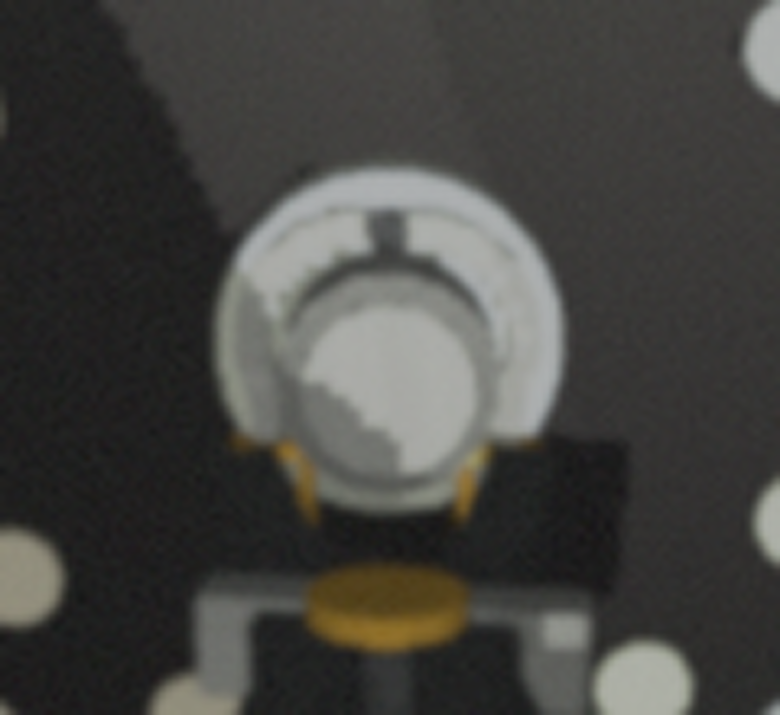

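View pics/c27.png

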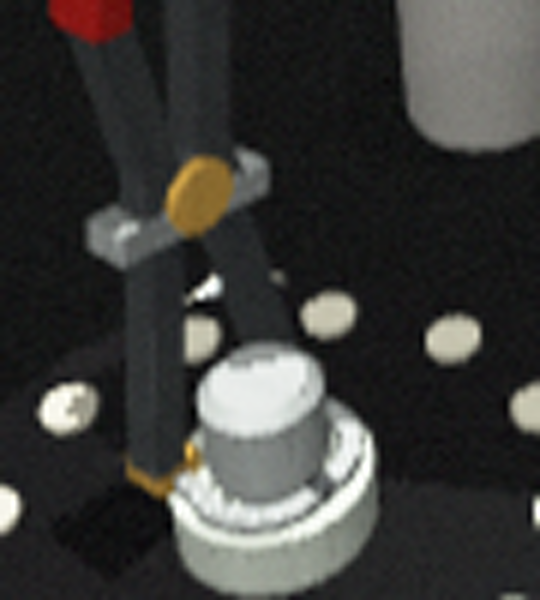

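Call:
carry_out(deltas=[[[-0.0008, 0, 0.0004], [0, 0.001, 0]], [[0, 0, 0], [0, 0, 0]]], fingers=0.58)

```text
t: 18.58
tool_pos: [0.5565, 0.2442, 0.2453]
tool_rot: [[-0.999, -0.053, 0.001], [-0.053, 0.999, 0.0], [-0.001, 0.0, -1.0]]
force: [0.0, -0.5, 0.7]
finger_gap: 0.0359
```

Call:
carry_out(deltas=[[[-0.001, 0, 0.0004], [0, 0, 0]], [[0, 0, 0], [0, 0, 0]]], fingers=0.53)

```text
t: 18.82
tool_pos: [0.5574, 0.2443, 0.2446]
tool_rot: [[-0.999, -0.053, 0.0], [-0.053, 0.999, 0.0], [-0.0, 0.0, -1.0]]
force: [0.4, -0.2, 1.3]
finger_gap: 0.0404
```

Run:
```python
from h import *
st();im,c=snap('wrist','w19.png');crop('w19.png','c28.png',195,110,315,220,6.5,.75)
```

```text
t 18.82 p [0.5574 0.2443 0.2446] yang 93.02 z [ 0.0004  0.0003 -1.    ] F [ 0.44 -0.23  1.34] gap 0.0404 v 0.002
```

View pics/c28.png

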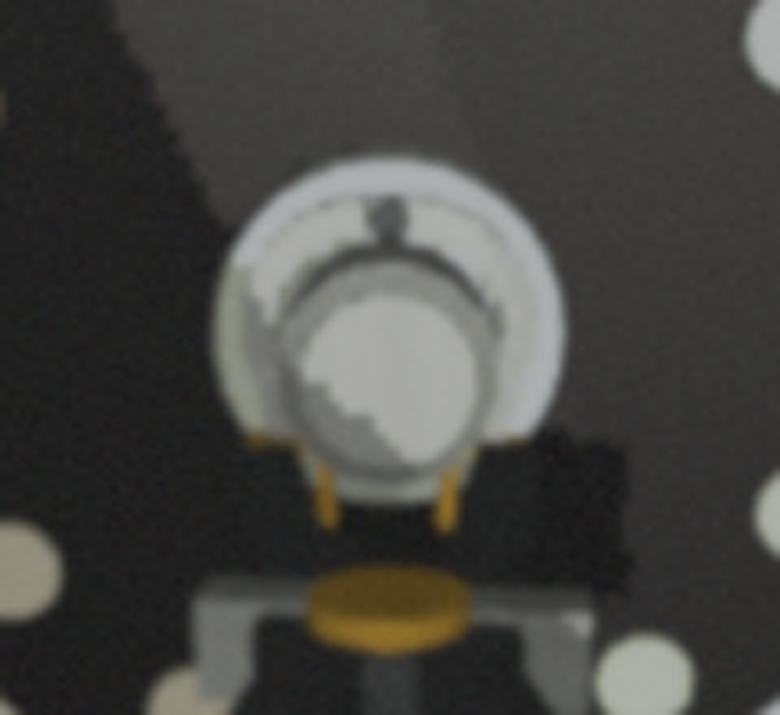

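Closing well; the ring stays on the shoulder. Continue.

Call:
carry_out(deltas=[[[-0.001, 0, 0.0005], [0, 0, 0]], [[0, 0, 0], [0, 0, 0]]], fingers=0.48)

```text
t: 19.12
tool_pos: [0.5583, 0.2443, 0.2439]
tool_rot: [[-0.999, -0.053, -0.0], [-0.053, 0.999, 0.0], [0.0, 0.0, -1.0]]
force: [-1.0, 0.4, 0.6]
finger_gap: 0.0444
```

Call:
carry_out(deltas=[[[-0.001, 0, 0.0005], [0, 0, 0]], [[0, 0, 0], [0, 0, 0]]], fingers=0.43)

```text
t: 19.38
tool_pos: [0.5592, 0.2444, 0.243]
tool_rot: [[-0.999, -0.053, -0.001], [-0.053, 0.999, -0.0], [0.001, -0.0, -1.0]]
force: [0.2, -0.1, -1.4]
finger_gap: 0.0485
```

Call:
carry_out(deltas=[[[-0.001, 0, 0.0006], [0, 0, 0]], [[0, 0, 0], [0, 0, 0]]], fingers=0.38)

```text
t: 19.62
tool_pos: [0.5602, 0.2444, 0.2421]
tool_rot: [[-0.999, -0.053, -0.001], [-0.053, 0.999, -0.0], [0.001, -0.0, -1.0]]
force: [-0.8, 0.6, -2.0]
finger_gap: 0.0528
```

Run:
```python
from h import *
st();im,c=snap('wrist','w20.png');crop('w20.png','c29.png',195,110,315,220,6.5,.75)
```

```text
t 19.62 p [0.5602 0.2444 0.2421] yang 93.03 z [-0.001  -0.0003 -1.    ] F [-0.83  0.58 -2.03] gap 0.0528 v 0.002
```

View pics/c29.png

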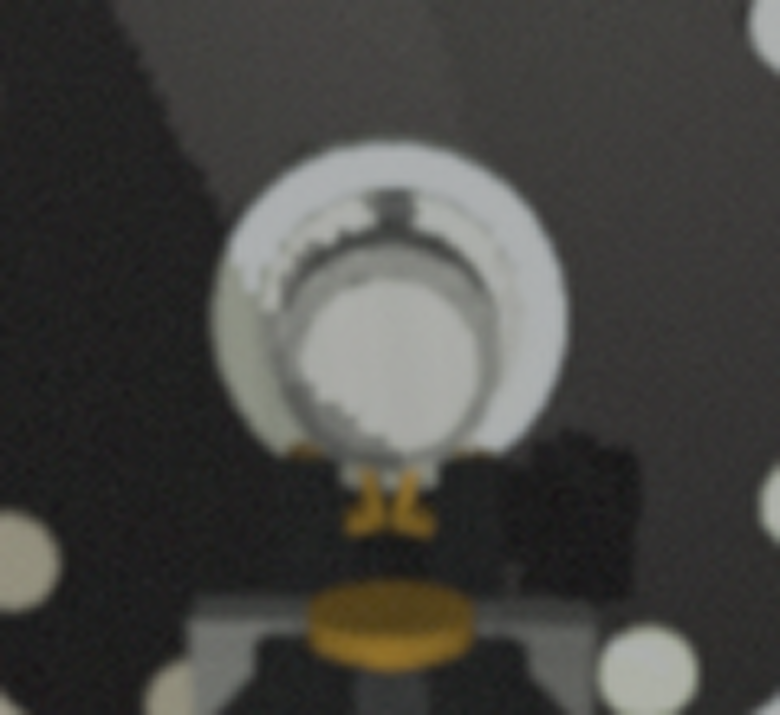

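Call:
carry_out(deltas=[[[-0.0006, 0, 0.0004], [0, -0.001, 0]], [[0, 0, 0], [0, 0, 0]]], fingers=0.33)

```text
t: 19.92
tool_pos: [0.5608, 0.2444, 0.2417]
tool_rot: [[-0.999, -0.053, 0.0], [-0.053, 0.999, -0.0], [-0.0, -0.0, -1.0]]
force: [-0.3, 0.6, -1.8]
finger_gap: 0.0571
```

Run:
```python
from h import *
st();im,c=snap('wrist','w21.png');crop('w21.png','c30.png',195,110,315,220,6.5,.75)
snap('side','s21.png');crop('s21.png','c31.png',120,220,210,320,6)
```

```text
t 19.93 p [0.5608 0.2444 0.2417] yang 93.03 z [ 0.0002 -0.0003 -1.    ] F [-0.33  0.61 -1.8 ] gap 0.0571 v 0.002
```

View pics/c30.png

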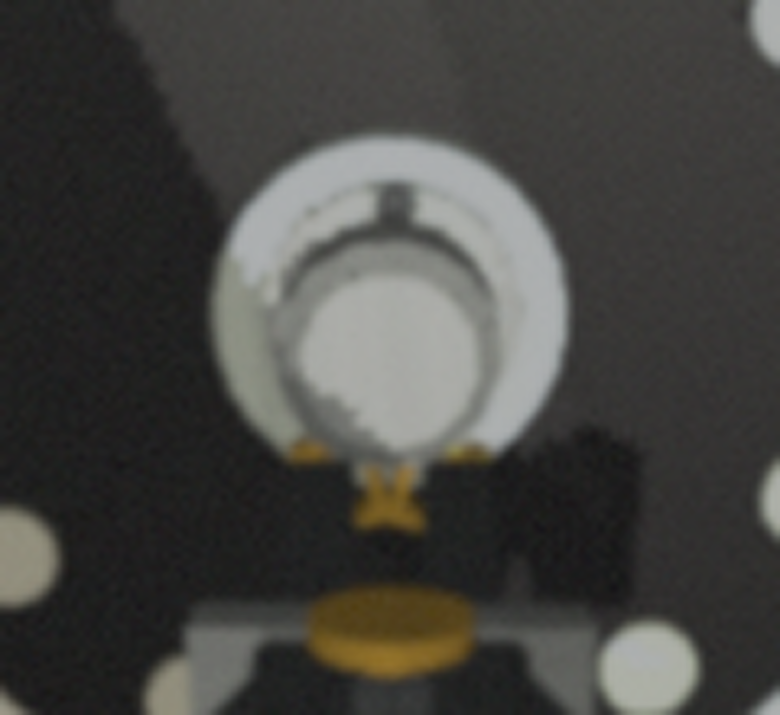

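View pics/c31.png

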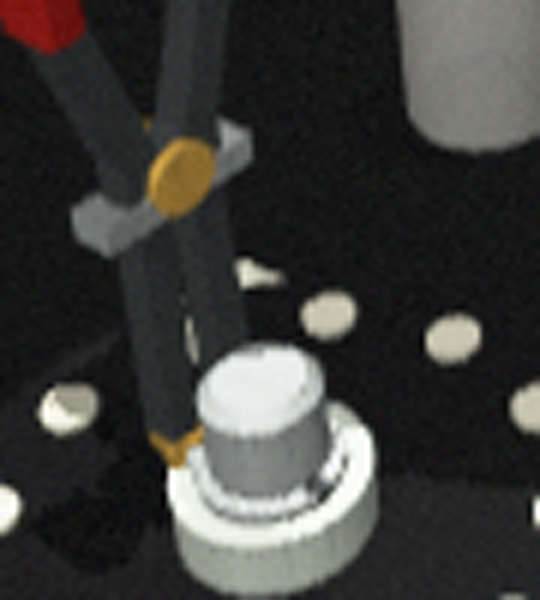

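Call:
carry_out(deltas=[[[0.0006, 0, 0], [0, 0, 0]], [[0, 0, -0.0015], [0, 0, 0]], [[0, 0, -0.0015], [0, 0, 0]], [[0, 0, -0.002], [0, 0, 0]], [[0, 0, -0.002], [0, 0, 0]], [[0, 0, -0.003], [0, 0, 0]]])

```text
t: 20.78
tool_pos: [0.5601, 0.2444, 0.2525]
tool_rot: [[-0.999, -0.053, 0.0], [-0.053, 0.999, -0.0], [-0.0, -0.0, -1.0]]
force: [-0.0, -0.3, -1.9]
finger_gap: 0.0573
```

Run:
```python
from h import *
st();im,c=snap('wrist','w22.png');crop('w22.png','c32.png',195,110,315,220,6.5,.75)
```

```text
t 20.77 p [0.5601 0.2444 0.2525] yang 93.03 z [ 0.0001 -0.0002 -1.    ] F [-0.04 -0.25 -1.9 ] gap 0.0573 v 0.051
```

View pics/c32.png

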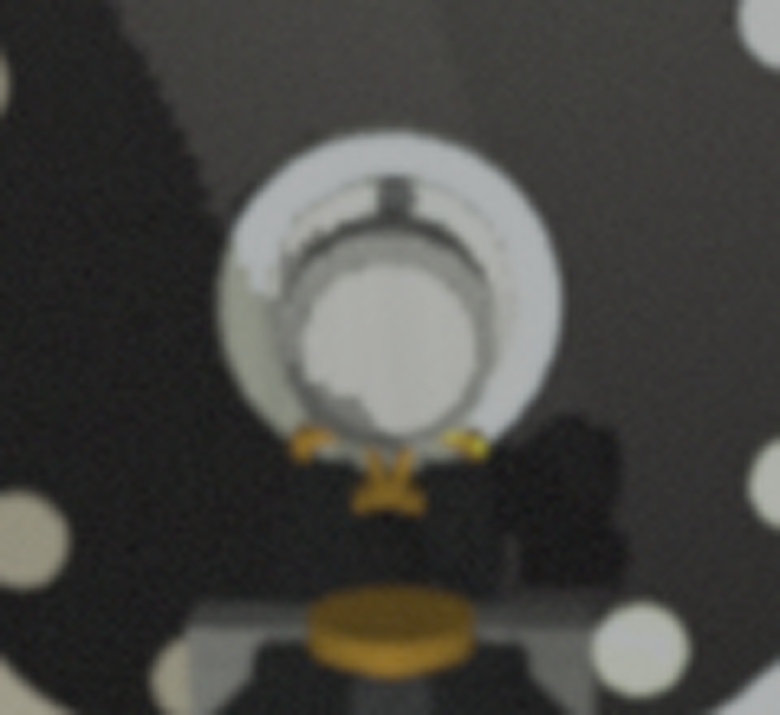

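Call:
carry_out(deltas=[[[0, 0, -0.006], [0, 0, 0]], [[0, 0, -0.01], [0, 0, 0]], [[0, 0, -0.012], [0, 0, 0]], [[0, 0, -0.01], [0, 0, 0]], [[0, 0, 0], [0, 0, 0]]])

```text
t: 21.45
tool_pos: [0.5606, 0.2446, 0.2949]
tool_rot: [[-0.999, -0.053, 0.002], [-0.053, 0.999, 0.001], [-0.002, 0.001, -1.0]]
force: [0.0, -0.7, -1.6]
finger_gap: 0.0571
```

Run:
```python
from h import *
st();im,c=snap('wrist','w23.png');crop('w23.png','c33.png',195,100,315,220,6)
snap('side','s23.png');crop('s23.png','c34.png',100,220,230,340,5)
plan([.4866,-.1589,.2787],114.0,12)
```

```text
t 21.45 p [0.5606 0.2446 0.2949] yang 93.02 z [ 0.0024  0.001  -1.    ] F [ 0.01 -0.7  -1.62] gap 0.0571 v 0.011
[[[0.0079, -0.0332, 0.0012], [0.0, 0.0001, -0.0305]], [[0.0089, -0.033, 0.0012], [0.0, 0.0001, -0.0305]], [[0.0099, -0.0327, 0.0012], [0.0, 0.0001, -0.0305]], [[0.0109, -0.0324, 0.0012], [0.0, 0.0001, -0.0305]], [[0.0119, -0.032, 0.0012], [0.0, 0.0001, -0.0305]], [[0.0129, -0.0317, 0.0012], [0.0, 0.0001, -0.0305]], [[0.0138, -0.0313, 0.0012], [0.0, 0.0001, -0.0305]], [[0.0148, -0.0308, 0.0012], [0.0, 0.0001, -0.0305]], [[0.0157, -0.0304, 0.0012], [0.0, 0.0001, -0.0305]], [[0.0166, -0.0299, 0.0012], [0.0, 0.0001, -0.0305]], [[0.0175, -0.0293, 0.0012], [0.0, 0.0001, -0.0305]], [[0.0184, -0.0288, 0.0013], [0.0, 0.0001, -0.0305]]]
per row mm 34.19345917279052 deg 1.747478523738048
```

View pics/c33.png

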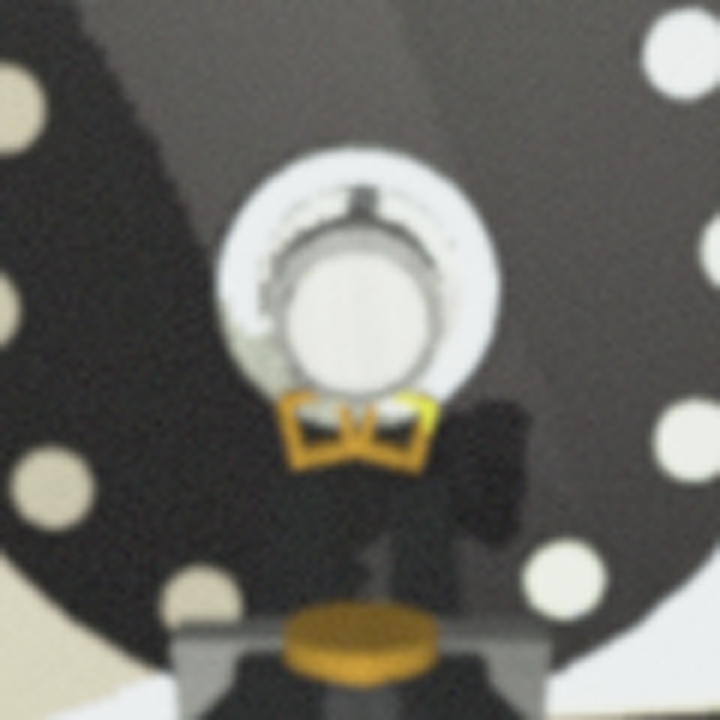

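View pics/c34.png

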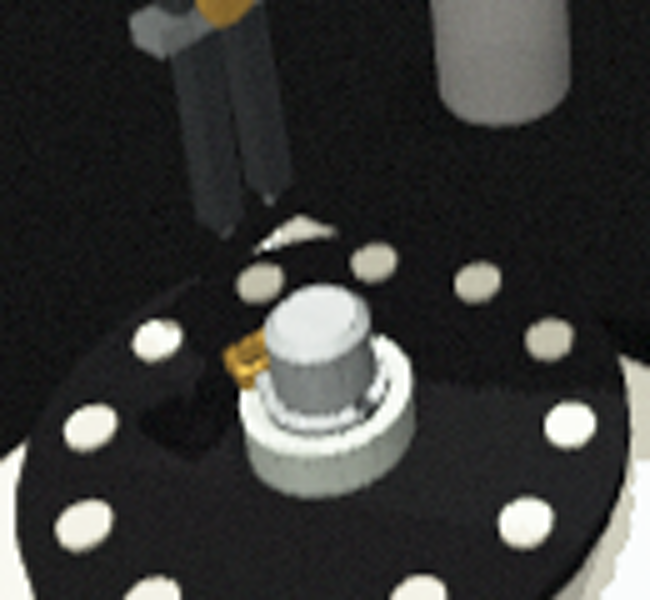

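Call:
carry_out(deltas=[[[0.003, -0.012, 0], [0, 0, 0]], [[0.006, -0.024, 0], [0, 0, -0.03]], [[0.009, -0.033, 0.001], [0, 0, -0.035]], [[0.01, -0.034, 0.001], [0, 0, -0.035]], [[0.012, -0.033, 0.001], [0, 0, -0.035]], [[0.013, -0.033, 0.001], [0, 0, -0.035]], [[0.014, -0.033, 0.001], [0, 0, -0.035]], [[0.015, -0.032, 0.001], [0, 0, -0.035]]])

```text
t: 22.55
tool_pos: [0.5106, -0.0116, 0.2841]
tool_rot: [[-0.955, -0.296, -0.004], [-0.296, 0.955, -0.002], [0.005, -0.0, -1.0]]
force: [1.1, -0.3, -1.5]
finger_gap: 0.0573
```

Run:
```python
from h import *
st()
plan([.4866,-.1589,.2787],114.0,5)
```

```text
t 22.55 p [ 0.5106 -0.0116  0.2841] yang 107.23 z [-0.0043 -0.0018 -1.    ] F [ 1.07 -0.27 -1.49] gap 0.0573 v 0.819
[[[0.0133, -0.0267, 0.0012], [-0.0, -0.0009, -0.0236]], [[0.0139, -0.0264, 0.0011], [-0.0, -0.0009, -0.0236]], [[0.0146, -0.0261, 0.0011], [-0.0, -0.0009, -0.0236]], [[0.0152, -0.0257, 0.0011], [-0.0, -0.0009, -0.0236]], [[0.0158, -0.0253, 0.0011], [-0.0, -0.0009, -0.0236]]]
per row mm 29.86415225355651 deg 1.3548992779813072
```

Call:
carry_out(deltas=[[[0.013, -0.027, 0.001], [0, -0.001, -0.024]], [[0.014, -0.0265, 0.001], [0, -0.001, -0.024]], [[0.0145, -0.026, 0.001], [0, -0.001, -0.024]], [[0.012, -0.021, 0], [0, -0.001, -0.024]], [[0.007, -0.011, 0], [0, -0.001, -0.022]], [[0, 0, 0], [0, 0, 0]]])

```text
t: 23.3
tool_pos: [0.4842, -0.1489, 0.2795]
tool_rot: [[-0.916, -0.401, -0.002], [-0.401, 0.916, 0.001], [0.001, 0.001, -1.0]]
force: [0.2, 0.9, -1.3]
finger_gap: 0.057
```

Run:
```python
from h import *
st()
plan([.4866,-.1589,.2787],114.0,1)
```

```text
t 23.3 p [ 0.4842 -0.1489  0.2795] yang 113.63 z [-0.0019  0.0007 -1.    ] F [ 0.19  0.94 -1.32] gap 0.057 v 0.014
[[[0.0018, -0.0101, 0.0008], [0.0014, -0.0014, -0.0065]]]
per row mm 10.262598138640723 deg 0.38684594301375824
```

Call:
carry_out(deltas=[[[0.0008, -0.005, 0], [0.001, -0.001, -0.0065]], [[0.0007, -0.0045, 0], [0, 0, 0]], [[0, 0, 0], [0, 0, 0]]])

```text
t: 23.68
tool_pos: [0.4868, -0.1576, 0.2792]
tool_rot: [[-0.913, -0.408, -0.001], [-0.408, 0.913, 0.001], [0.0, 0.001, -1.0]]
force: [-0.1, -0.3, -1.4]
finger_gap: 0.0575
```

Run:
```python
from h import *
st();snap('wrist','w24.png');crop('w24.png','c35.png',200,110,310,250,5,1.5)
plan([.4866,-.1589,.2787],114.0,1)
```

```text
t 23.68 p [ 0.4868 -0.1576  0.2792] yang 114.07 z [-0.0008  0.0007 -1.    ] F [-0.13 -0.27 -1.42] gap 0.0575 v 0.007
[[[0.0008, -0.0014, 0.0005], [0.0011, -0.0005, 0.0016]]]
per row mm 1.663844899459086 deg 0.11473267839069222
```

View pics/c35.png

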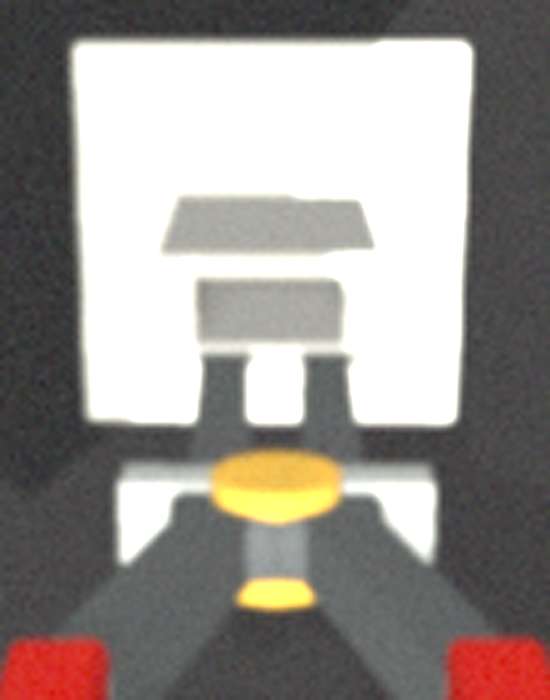

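Call:
carry_out(deltas=[[[0.0006, -0.0012, 0.005], [0.001, 0, 0.001]], [[0, 0, 0.01], [0, 0, 0]], [[0, 0, 0.01], [0, 0, 0]], [[0, 0, 0.008], [0, 0, 0]], [[0, 0, 0], [0, 0, 0]]])

```text
t: 24.35
tool_pos: [0.4864, -0.1579, 0.2429]
tool_rot: [[-0.913, -0.408, -0.002], [-0.408, 0.913, 0.0], [0.002, 0.001, -1.0]]
force: [-0.9, 0.4, -1.1]
finger_gap: 0.0574
```

Run:
```python
from h import *
st();snap('wrist','w25.png');crop('w25.png','c36.png',200,110,310,250,5,1.5)
plan([.4868,-.1589,.24],114.0,1)
```

```text
t 24.35 p [ 0.4864 -0.1579  0.2429] yang 114.09 z [-0.0021  0.0001 -1.    ] F [-0.88  0.38 -1.14] gap 0.0574 v 0.007
[[[0.0002, -0.001, 0.0033], [0.0006, -0.0014, 0.0015]]]
per row mm 3.4102388718691192 deg 0.12272146890342131
```

View pics/c36.png

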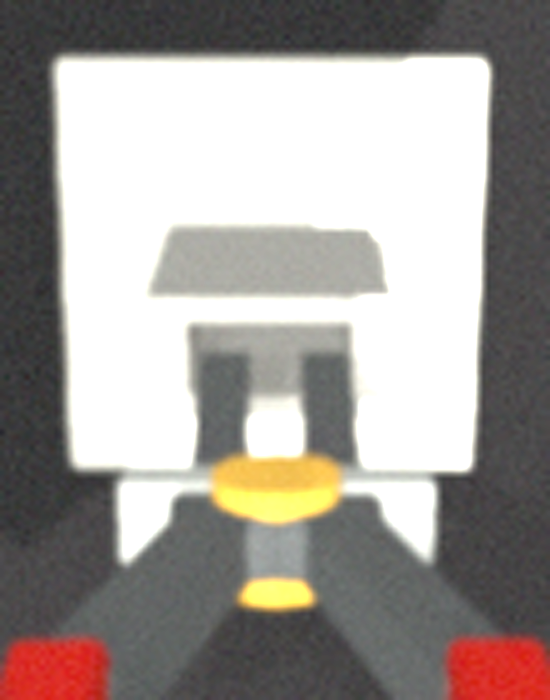

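Run:
```python
from h import *
im,c=load('w25.png'); s=bot.sense(); R=s['tool_rot']
def T(u,v,z): return (R.T@(plane(c,u,v,z)-s['tool_pos'])).round(4)
q=lambda x,y:(x/5+200-.4,y/5+110-.4)
for p in [(188,323),(355,323),(271,397)]: print(T(*q(*p),.085))
print('jaws',T(*q(202,353),.0999),T(*q(353,353),.0999))
```

```text
[ 0.0068 -0.0157  0.1583]
[0.0067 0.0163 0.1583]
[-0.0081  0.0002  0.1583]
jaws [ 0.0049 -0.0123  0.1434] [0.0049 0.0154 0.1434]
```

Call:
carry_out(deltas=[[[-0.0005, -0.0012, 0], [0, 0, 0.001]], [[0, 0, 0.004], [0, 0, 0]], [[0, 0, 0.005], [0, 0, 0]], [[0, 0, 0.005], [0, 0, 0]], [[0, 0, 0.005], [0, 0, 0]], [[0, 0, 0], [0, 0, 0]]])

```text
t: 25.15
tool_pos: [0.4879, -0.159, 0.2235]
tool_rot: [[-0.913, -0.407, -0.001], [-0.407, 0.913, -0.0], [0.001, 0.0, -1.0]]
force: [0.2, 0.6, -1.8]
finger_gap: 0.0573
```

Run:
```python
from h import *
st();snap('wrist','w26.png');crop('w26.png','c37.png',200,110,310,250,5,1.5)
```

```text
t 25.15 p [ 0.4879 -0.159   0.2235] yang 114.03 z [-0.0005 -0.0001 -1.    ] F [ 0.22  0.55 -1.77] gap 0.0573 v 0.005
```

View pics/c37.png

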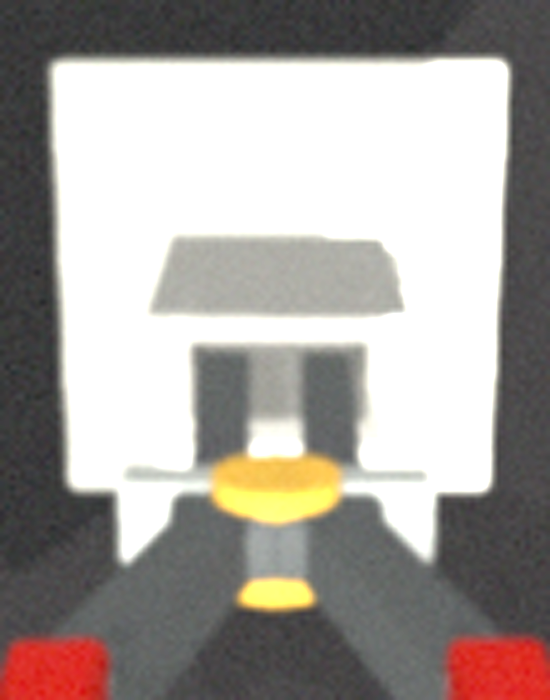

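Call:
carry_out(deltas=[[[0, 0, 0.007], [0, 0, 0]], [[0, 0, 0.007], [0, 0, 0]], [[0, 0, 0.007], [0, 0, 0]], [[0, 0, 0.005], [0, 0, 0]]])

```text
t: 25.7
tool_pos: [0.4881, -0.159, 0.1962]
tool_rot: [[-0.913, -0.407, 0.0], [-0.407, 0.913, -0.0], [-0.0, -0.0, -1.0]]
force: [-0.0, 0.8, -1.5]
finger_gap: 0.0574
```

Run:
```python
from h import *
st();plan([.4872,-.1588,.17],114.0,4)
```

```text
t 25.7 p [ 0.4881 -0.159   0.1962] yang 114.03 z [ 0.0004 -0.0002 -1.    ] F [-0.    0.79 -1.47] gap 0.0574 v 0.088
[[[0.0002, 0.0001, 0.0066], [-0.0001, 0.0001, 0.0001]], [[0.0002, 0.0001, 0.0066], [-0.0001, 0.0001, 0.0001]], [[0.0002, 0.0001, 0.0066], [-0.0001, 0.0001, 0.0001]], [[0.0002, 0.0001, 0.0066], [-0.0001, 0.0001, 0.0001]]]
per row mm 6.555477549062541 deg 0.009895398647684045
```

Call:
carry_out(deltas=[[[0.0002, 0, 0.006], [0, 0, 0]], [[0.0002, 0, 0.006], [0, 0, 0]], [[0.0002, 0, 0.006], [0, 0, 0]], [[0.0002, 0, 0.005], [0, 0, 0]], [[0, 0, 0.003], [0, 0, 0]], [[0, 0, 0.002], [0, 0, 0]]])

```text
t: 26.45
tool_pos: [0.4873, -0.1594, 0.166]
tool_rot: [[-0.913, -0.407, 0.0], [-0.407, 0.913, -0.0], [0.0, -0.0, -1.0]]
force: [1.1, 0.8, -2.0]
finger_gap: 0.0574
```

Call:
carry_out(deltas=[[[0, 0, 0.002], [0, 0, 0]], [[0, 0, 0.0015], [0, 0, 0]]])

```text
t: 26.7
tool_pos: [0.4874, -0.1594, 0.1624]
tool_rot: [[-0.913, -0.407, 0.0], [-0.407, 0.913, -0.0], [-0.0, -0.0, -1.0]]
force: [0.3, -0.0, -1.2]
finger_gap: 0.0577
```

Call:
carry_out(deltas=[[[0, 0, 0.0008], [0, 0, 0]], [[0, 0, 0.0008], [0, 0, 0]]])

```text
t: 26.95
tool_pos: [0.4881, -0.1591, 0.1618]
tool_rot: [[-0.913, -0.407, 0.002], [-0.407, 0.913, 0.0], [-0.002, -0.0, -1.0]]
force: [-1.0, 1.9, 8.6]
finger_gap: 0.057
```

Run:
```python
from h import *
st();snap('wrist','w27.png');snap('side','s27.png');crop('s27.png','c38.png',270,130,370,260,4.5,1.3)
```

```text
t 26.95 p [ 0.4881 -0.1591  0.1618] yang 114.04 z [ 0.002   0.0004 -1.    ] F [-0.99  1.88  8.62] gap 0.057 v 0.01
```

View pics/w27.png

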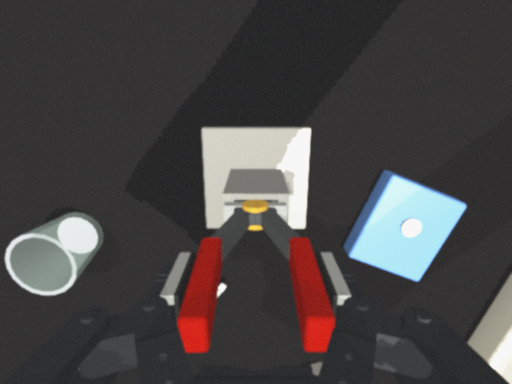

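View pics/c38.png

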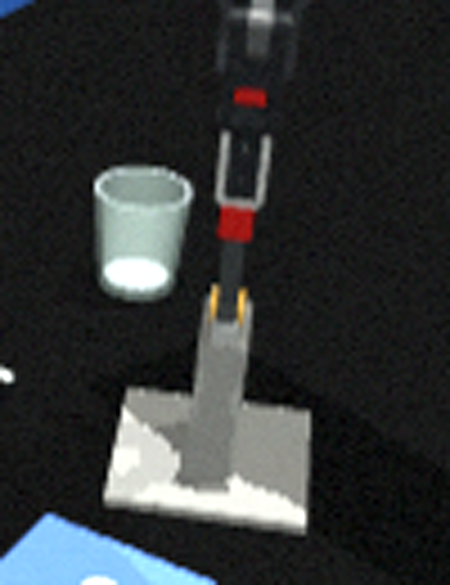

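Seated: the bar is down on the rack (8.6 N up, same height as at pickup). Open in place, then rise.

Call:
carry_out(deltas=[[[0, 0, 0], [0, 0, 0]], [[0, 0, 0], [0, 0, 0]], [[0, 0, 0], [0, 0, 0]], [[0, 0, 0], [0, 0, 0]], [[0, 0, 0], [0, 0, 0]]], fingers=0)

```text
t: 27.68
tool_pos: [0.4883, -0.1594, 0.162]
tool_rot: [[-0.913, -0.407, 0.003], [-0.407, 0.913, -0.0], [-0.002, -0.001, -1.0]]
force: [1.4, 0.4, 0.5]
finger_gap: 0.0855
```

Run:
```python
from h import *
st();snap('wrist','w28.png')
```

```text
t 27.68 p [ 0.4883 -0.1594  0.162 ] yang 114.04 z [ 0.0027 -0.0001 -1.    ] F [1.36 0.35 0.49] gap 0.0855 v 0.002
```

View pics/w28.png

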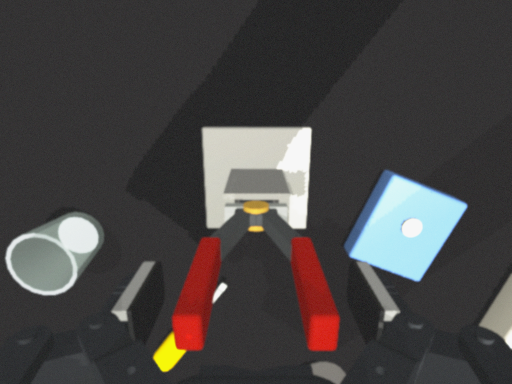

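Gripper clear on both sides (pads at ~145 and ~370, handles at 195–330). Rise.

Call:
carry_out(deltas=[[[0, 0, -0.01], [0, 0.002, 0]], [[0, 0, -0.02], [0, 0, 0]], [[0, 0, -0.03], [0, 0, 0]], [[0, 0, -0.03], [0, 0, 0]], [[0, 0, -0.02], [0, 0, 0]], [[0.02, 0, -0.01], [0, 0, 0]], [[0.02, 0, 0], [0, 0, 0]], [[0, 0, 0], [0, 0, 0]]])

```text
t: 28.72
tool_pos: [0.4512, -0.1763, 0.2913]
tool_rot: [[-0.913, -0.407, 0.004], [-0.407, 0.913, -0.002], [-0.003, -0.004, -1.0]]
force: [0.3, 0.2, 0.3]
finger_gap: 0.0854
```

Run:
```python
from h import *
st();snap('wrist','w29.png');snap('side','s29.png');snap('top','t29.png')
crop('t29.png','c39.png',80,120,400,290,2.4)
crop('s29.png','c40.png',60,130,380,384,2.3)
```

```text
t 28.73 p [ 0.4512 -0.1763  0.2913] yang 114.01 z [ 0.0043 -0.0021 -1.    ] F [0.27 0.15 0.31] gap 0.0854 v 0.026
```

View pics/w29.png

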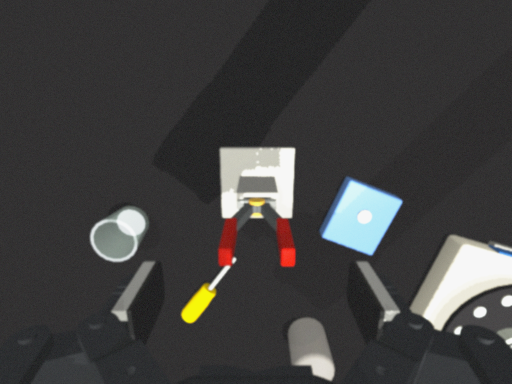

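View pics/c39.png

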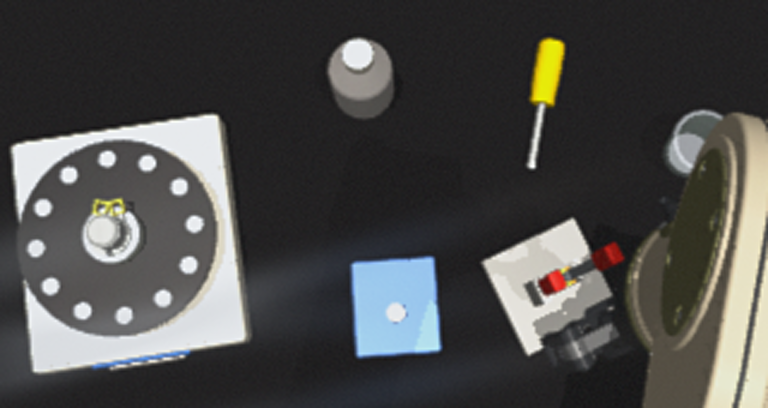

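View pics/c40.png

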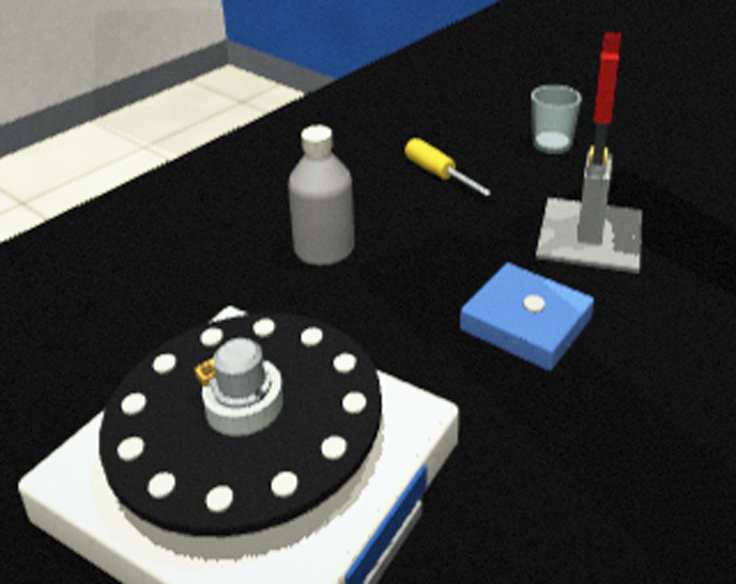

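Run:
```python
from h import *
st();print(bot.close_job())
```

```text
t 28.88 p [ 0.4523 -0.1751  0.2905] yang 114.13 z [ 0.0033 -0.0022 -1.    ] F [ 0.94 -0.88 -0.75] gap 0.0856 v 0.011
the job is handed in; nothing more can be done
None
```

The retaining ring is in the spindle groove, the pliers are hanging back in their rack, and I handed the job in at about 29 s of the 72 s allowed. The hand-in reports no verdict.

- **Ring:** I spread it with the pliers and lifted it off the nest. I then lowered it over the spindle until the wrist force rose by about 4 N on the hub shoulder. That put the shoulder about 0.091 m above the bench, near the top of its possible range. I let the ring close with the pliers following its ears outward.
- **Pliers:** They went back to the same height as at pickup, with the cross bar pressing about 9 N on the rack before I opened the gripper.
- **Last checks:** The final top, side and wrist pictures show the ring closed under the land with its ears together. The pliers stand upright in the rack, the bottle, beaker and screwdriver look unmoved, and the gripper is open and clear.
- **Disagreement:** The wrist camera reads about 1 mm off sideways, which is within its stated calibration. Height estimates for the spindle top also differed between views by several millimetres. I worked around both by aligning in the image and finding the shoulder by feel.

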